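Refill and close the washing machine's lint filter

ROBOT

A 6-joint arm with a two-finger parallel gripper is mounted at the origin on the work surface. World frame = base frame: x ahead of the robot, y to its left, z up, the work surface at z = 0. Lengths are in m, angles in rad, forces in N, time in s.
With the tool pointing down it reaches from about 0.3 to 0.875 m from the base axis. Payload 6.4 kg.
Tool frame: the origin (TCP) lies at the very end of the fingers, on their centre line; the grasp point (between the pads) lies 19 mm behind it (ctrl.hold_point_z is the distance from the TCP to the grasp point, in m); y points along the fingers, x is the direction in which the jaws open and shut, and the axes are right-handed (so a half turn about y gives the same grasp; the last joint's range is limited). The gripper opens to 85 mm and grips with 20 to 120 N. Pads are 22 mm wide; open, the fingers measure 114 mm over their backs; the gripper's body (76 mm by 85 mm) begins 54 mm behind the grasp point. The pads swing forward as they close: fully open they stand 13 mm farther back than shut.
Start: joints at [-1.315, 0.181, 1.607, -0, 1.354, -0.206], TCP at [0.256, -0.515, 0.231] pointing down, gripper open.
Joint ranges: [-2.99, 2.99], [-0.89, 2.07], [0.3, 2.58], [-1.14, 4.28], [0, 2.63], [-3.12, 3.12]. Speed limits (rad/s): [2.57, 2.57, 3.01, 3.14, 3.14, 3.14].

INTERFACE

Orientations are given as a unit quaternion [w, x, y, z].
In Python, from bench import ctrl, imaging gives the robot as it stands.
- The arm moves only by the shell command python3 -m jog 'ROWS'. ROWS is JSON, a list of rows, each a list of 3 entries, a list of its own where there are three numbers: the shift along the tool's x, y, z in cm, then the turn, a rotation vector about the tool's x, y, z in rad, then the finger opening in cm, from 0 to 8.54. A call has 1 to 12 rows; each row shifts and turns the pose as measured when the row begins, along the tool's axes as they then stand; what a row does not reach is not made up. A row lasts 1/12 s, in which the tool goes at most 41.7 mm and 7.16 degrees, less where a joint would pass 70% of its speed; a pose out of reach is approached as far as the arm can. A call is refused whole if a number of a shift passes 4.17 or a number of a turn 0.125, either way. A call with a gripper value outside its range is refused whole. The fingers move at their own pace and stop on an object; the grip force is fixed at half the most. Time passes only in rows, so rows that do not move let the fingers close. It gives the time, the measured TCP pose, the force and the opening at its end, in the units of the state.
- ctrl.get_obs(): the state, without advancing time (a new reading comes with each control period).
- imaging.camera(name): name is "scene" or "top" or "wrist"; returns a dict with "frame" (400x640x3 uint8, red, green, blue), "depth" (400x640 float32, m along the optical axis (not along the pixel's ray), 0 where there is no reading), "K" (3x3 intrinsics, pixels), "k1" (the pictures are not rectified: a ray, as slopes to the right and down, at radius r is drawn at 1 + k1 r^2 times it, then the intrinsics apply), "R" (3x3) and "t" (3): a world point X has camera coordinates R X + t. Camera axes: x right, y down, z forward; pixel columns grow to the right and rows downward; lengths in m; the calibration is good to about 2 mm. A picture is of the moment at which its call begins.
- ctrl.hand_in(): hands the job in, once; it reports no verdict.
The state is a dict: "time_s": time; "q": joint angles; "dq": joint speeds; "joint_efforts": joint torques, N m; "eef_pos": TCP position; "eef_rot": TCP orientation; "wrist_force": force on the tool from outside, world axes, zero at the start; "torque": the same for the moment, N m; "opening": opening from 0.0 (shut) to 1.0 (fully open).
Only numpy, scipy, OpenCV 4.12 (cv2) and the standard library are available. Lean on these libraries where they do the work, as an engineer would, in place of code of your own. Each camera call takes 0.05 s, during which the arm holds its last target. There are 200 camera calls.

TASK

Put the washing machine's lint filter back together: first shut the outlet valve by swinging its handle fully crosswise to the pipe, then slide every steel disc lying on the counter down onto the three studs of the filter base. When all are on, set the bell cover over them with its two lugs in the collar's slots, press it down and twist it clockwise, seen from above, until it stops. Last, open the valve again by swinging its handle back until it points along the pipe, away from the filter; do not knock over the jar, the softener bottle or the cup.

Things in the scene. Friction and masses are not known exactly. Their poses are not given: they have to be found in the camera images.
- filter: fixed black and grey filter base, d 124. Origin: its axis at counter height, z up. Heights in mm above the counter: round plate, top 10; on it a centring boss r 36.5 to 19, tapering to r 33 at 24; then a seat r 26, top 32, where the first disc rests and three studs stand; grey bayonet collar around, r 46.5 to 61, top 28. An outlet pipe (d 26, centre at 18) leaves along -y
- stud_tip (a point): tip of the stud on the filter's +x axis, 90 mm up. Three steel studs d 7 rise from the seat on a circle of radius 18 mm at 0, 120 and 240 degrees from the filter's +x; plain to 81 mm, then pointed
- slot (a point): top of the collar in the middle of one slot, 53 mm along the filter's +x; the other slot is on -x. Slots are 27 degrees wide, cut down to the plate. Clockwise (from above) of each slot the collar overhangs, underside 20 mm up; a stop ends the turn 75 degrees clockwise of the slot. The other way is blocked
- disc1: steel disc lying flat on the counter (two to four alike; absent: None): d 60, 12 thick, 60 g, origin at its middle, z its axis. Three through holes d 10.5 on radius 18 at 0, 120, 240 degrees from its x. They go on in any order and any of three ways round; stacked on the studs their middles lie 38, 50, 62, 74 mm above the counter. Grip across the rim
- disc2: steel disc exactly like disc1; may be absent (None)
- disc3: steel disc exactly like disc1; may be absent (None)
- disc4: steel disc exactly like disc1; may be absent (None)
- cover: grey bell cover standing mouth down, origin at the middle of its open underside, z up, about 220 g. Skirt outer r 43, inner r 38.5, flat roof 88 up. Two like lugs, 14 wide, 7 high, stick out to r 52 at the rim on its +x and -x axes; it fits either way round. Fully down in the base its origin is 10 mm above the counter
- bar (a point): middle of the cover's grip bar, 100 mm above its rim: the bar is 56 long (along the cover's x, in line with the lugs), 12 thick (y), 24 high (88 to 112 above the rim)
- valve (a joint): outlet valve handle turning about an upright axis, rad: 0 = its stop, crosswise, along the filter's +x (shut); grows clockwise seen from above to its stop at 1.571 = along the filter's -y, in line with the pipe, away from the filter (open). Slightly stiff (0.08 N m), stays where left. It starts open, between 1.3 and 1.55
- valve_pivot (a point): point on the valve handle's axis at the middle of its thickness, fixed to the filter base at (0, -115, 69) mm in its frame
- valve_grip (a point): point on the handle 60 mm from its axis, 69 mm above the counter, at mid thickness. The handle is a steel bar 12 mm wide, 14 mm thick (z 62 to 76) reaching 82 mm out from the axis
- jar: small closed jar standing among the discs, d 28, 40 high, origin under its middle; bystander
- softener: white softener bottle at the back, d 68, 150 high, origin under its middle; bystander
- scoop_cup: white plastic measuring cup at the back, d 66, 60 high, origin under its middle; bystander
Mind the look-alikes: they are no part of the job. What is shaped like the cover but red is not meant.

How it is judged:
On the way, in this order (a step that is already met when the one before it is completed fails the run):
1. the outlet valve is shut (value of joint valve below 0.2 rad), for 0.2 s.
2. every disc present is on the studs, resting flat on the seat or the disc below, and let go (horizontal distance between each of disc1, disc2, disc3, disc4 and filter below 0.003 m and angle between each of disc1, disc2, disc3, disc4's own z axis and vertical below 0.08 rad and linear speed of each of disc1, disc2, disc3, disc4 below 0.01 m/s and (z of disc1 in the frame of filter between 0.035 and 0.041 m or z of disc1 in the frame of filter between 0.047 and 0.053 m or z of disc1 in the frame of filter between 0.059 and 0.065 m or z of disc1 in the frame of filter between 0.071 and 0.077 m) and contact force between the fingers and disc1 below 0.5 N and (z of disc2 in the frame of filter between 0.035 and 0.041 m or z of disc2 in the frame of filter between 0.047 and 0.053 m or z of disc2 in the frame of filter between 0.059 and 0.065 m or z of disc2 in the frame of filter between 0.071 and 0.077 m) and contact force between the fingers and disc2 below 0.5 N and (z of disc3 in the frame of filter between 0.035 and 0.041 m or z of disc3 in the frame of filter between 0.047 and 0.053 m or z of disc3 in the frame of filter between 0.059 and 0.065 m or z of disc3 in the frame of filter between 0.071 and 0.077 m) and contact force between the fingers and disc3 below 0.5 N and (z of disc4 in the frame of filter between 0.035 and 0.041 m or z of disc4 in the frame of filter between 0.047 and 0.053 m or z of disc4 in the frame of filter between 0.059 and 0.065 m or z of disc4 in the frame of filter between 0.071 and 0.077 m) and contact force between the fingers and disc4 below 0.5 N), for 0.2 s.
3. the cover is fully down and turned clockwise to lock (horizontal distance between cover and filter below 0.004 m and z of cover in the frame of filter below 0.0125 m and angle between cover's own z axis and vertical below 0.05 rad and angle between the x axis of cover and the x axis of filter, either way round above 1.13 rad), for 0.2 s.
4. the outlet valve is open again (value of joint valve above 1.35 rad), for 0.2 s.
At the end, for the whole second after the job is handed in: Each disc lies flat on the studs (3 mm from the axis, 0.08 rad, middle within 3 mm of height 38, 50, 62 or 74 mm); the cover is within 4 mm of the axis, within 2.5 mm of fully down and turned 65 degrees or more clockwise of the slots; the valve is past 1.35 rad; all at rest (all of step 3 and horizontal distance between each of disc1, disc2, disc3, disc4 and filter below 0.003 m and angle between each of disc1, disc2, disc3, disc4's own z axis and vertical below 0.08 rad and linear speed of each of disc1, disc2, disc3, disc4 below 0.01 m/s and (z of disc1 in the frame of filter between 0.035 and 0.041 m or z of disc1 in the frame of filter between 0.047 and 0.053 m or z of disc1 in the frame of filter between 0.059 and 0.065 m or z of disc1 in the frame of filter between 0.071 and 0.077 m) and (z of disc2 in the frame of filter between 0.035 and 0.041 m or z of disc2 in the frame of filter between 0.047 and 0.053 m or z of disc2 in the frame of filter between 0.059 and 0.065 m or z of disc2 in the frame of filter between 0.071 and 0.077 m) and (z of disc3 in the frame of filter between 0.035 and 0.041 m or z of disc3 in the frame of filter between 0.047 and 0.053 m or z of disc3 in the frame of filter between 0.059 and 0.065 m or z of disc3 in the frame of filter between 0.071 and 0.077 m) and (z of disc4 in the frame of filter between 0.035 and 0.041 m or z of disc4 in the frame of filter between 0.047 and 0.053 m or z of disc4 in the frame of filter between 0.059 and 0.065 m or z of disc4 in the frame of filter between 0.071 and 0.077 m) and linear speed of cover below 0.02 m/s and value of joint valve above 1.35 rad); the robot touches nothing.
It fails at once if the jar, the softener bottle or the measuring cup is knocked over (angle between any of jar, softener, scoop_cup's own z axis and vertical above 0.7 rad).
Of disc1, disc2, disc3, disc4 only 2 to 4 are there at a start; the rules pass over those that are not, and their reading is None.
At some moment in a run one of disc1, disc2, disc3, disc4, cover may be knocked a few centimetres aside while the robot is not near it.
It also fails if it takes over 210 s, if anything falls off the work surface, if the arm or the gripper's body presses on something with over 40 N, if the wrist force passes 120 N, or if a joint passes its speed limit or range.

## Working session

There is one attempt and no reset: what is moved stays moved. The work goes in short steps, Python scripts to look and compute and a shell command to move; the robot and the scene stay as the last step left them, time stands still between calls to the robot, and variables do not carry over. Pictures are saved under pics/ and viewed, about 12 in all and at most 16, crops included, and the job is handed in when it is done.

```bash
ls; mkdir -p pics
python3 - <<'E'
from bench import ctrl, imaging
import cv2
o=ctrl.get_obs();print(o['eef_pos'],o['eef_rot'],o['opening'],ctrl.hold_point_z)
for n in("scene","top"):
    c=imaging.camera(n);cv2.imwrite(f"pics/{n}0.png",c["frame"][...,::-1]);print(n,c["K"],c["k1"],c["R"],c["t"])
E
```

```text
pics
[ 0.25607614 -0.51421677  0.23040147] [ 0.60158213 -0.60071992  0.37275399 -0.37187226] 1.0027669244077269 0.0187
scene [[485.4390682    0.         309.28901796]
 [  0.         485.4390682  193.11469193]
 [  0.           0.           1.        ]] 0.0276996490665044 [[-0.4649046   0.88533776  0.00638555]
 [ 0.67567673  0.35945054 -0.64362743]
 [-0.57212296 -0.29491079 -0.76531232]] [ 0.13393489 -0.33898985  1.54369925]
top [[421.63713147   0.         322.19793011]
 [  0.         421.63713147 195.5892002 ]
 [  0.           0.           1.        ]] -0.05342288500283114 [[ 7.81496981e-04 -9.99919460e-01  1.26673716e-02]
 [-9.82914081e-01 -3.09968265e-03 -1.84038859e-01]
 [ 1.84063302e-01 -1.23071121e-02 -9.82837340e-01]] [0.1122895  0.51835432 1.07794634]
```

View pics/top0.png

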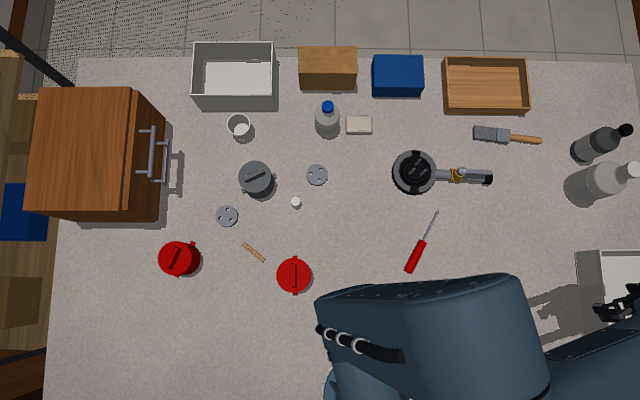

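View pics/scene0.png

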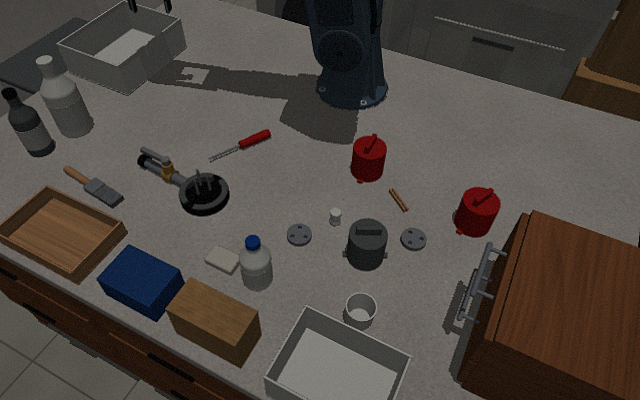

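Top view candidates:
- Grey cover at (256,180). The red look-alikes at (179,258) and (294,275) are not meant.
- Discs at (316,175) and (227,216). The jar at (296,202) and the cup at (238,126) could be mistaken for them.
- Filter at (415,172), with the pipe running right to the valve at about (458,175).

Next I'll take a measurement and a close crop.

```bash
cat > h.py <<'E'
import numpy as np, cv2
from bench import ctrl, imaging
from scipy.spatial.transform import Rotation as Ro
def ray(c,px):
    p=(np.atleast_2d(px).astype(float)-c["K"][:2,2])/np.diag(c["K"])[:2]
    u=p.copy()
    for _ in range(20): u=p/(1+c["k1"]*(u**2).sum(1,keepdims=True))
    return np.c_[u,np.ones(len(u))]
def plane(c,px,z):            # pixels -> world points on height z
    d=ray(c,px)@c["R"]; o=-c["R"].T@c["t"]
    return o+d*((z-o[2])/d[:,2])[:,None]
def cloud(c,m=None):          # world points of every pixel (H,W,3), nan if no depth
    h,w=c["depth"].shape; v,u=np.mgrid[:h,:w]
    d=ray(c,np.c_[u.ravel(),v.ravel()])*c["depth"].reshape(-1,1)
    d[d[:,2]<=0]=np.nan
    return ((d-c["t"])@c["R"]).reshape(h,w,3)
def proj(c,X):
    x=np.atleast_2d(X)@c["R"].T+c["t"]; s=x[:,:2]/x[:,2:]
    s=s*(1+c["k1"]*(s**2).sum(1,keepdims=True))
    return s*np.diag(c["K"])[:2]+c["K"][:2,2]
def tcp():
    o=ctrl.get_obs(); w,x,y,z=o["eef_rot"]
    return np.array(o["eef_pos"]),Ro.from_quat([x,y,z,w])
def circ(p):                  # least-squares circle
    A=np.c_[2*p,np.ones(len(p))]; s=np.linalg.lstsq(A,(p**2).sum(1),rcond=None)[0]
    return s[:2],np.sqrt(s[2]+s[0]**2+s[1]**2)
def go(pos,jaw,n=None):
    """cm shift in tool axes and rotvec to reach TCP pos (m), tool down, jaw angle = world angle of tool x (mod pi)"""
    p,R=tcp(); best=None
    for a in(jaw,jaw+np.pi):
        x=np.array([np.cos(a),np.sin(a),0]);z=np.array([0,0,-1.]);T=Ro.from_matrix(np.c_[x,np.cross(z,x),z])
        r=(R.inv()*T).as_rotvec()
        if best is None or np.linalg.norm(r)<np.linalg.norm(best): best=r
    s=R.inv().apply(np.array(pos)-p)*100
    print("shift cm",s.round(2),"turn",best.round(3),"jaw now",np.degrees(np.arctan2(*R.as_matrix()[1::-1,0])).round(1))
E
python3 - <<'E'
from h import *
c=imaging.camera("top");P=cloud(c);f=c["frame"]
def stat(name,u,v,r,lo,hi):
    q=P[v-r:v+r,u-r:u+r].reshape(-1,3);q=q[(q[:,2]>lo)&(q[:,2]<hi)]
    print(name,len(q),np.median(q,0).round(4),((q[:,:2].max(0)+q[:,:2].min(0))/2).round(4),np.ptp(q[:,:2],axis=0).round(4))
stat("disc a",316,175,16,.006,.02);stat("disc b",227,216,16,.006,.02)
stat("cover roof",256,180,26,.08,.094);stat("bar",256,180,26,.104,.12)
stat("collar",415,172,30,.023,.034);stat("studs",415,172,30,.06,.1)
stat("handle",470,175,35,.055,.085);stat("jar",296,202,10,.03,.05)
q=P[130:220,430:500].reshape(-1,3);q=q[(q[:,2]>.055)&(q[:,2]<.085)]
if len(q): (m,e)=cv2.PCACompute(q[:,:2].astype(np.float32),None);print(m,np.degrees(np.arctan2(e[0,1],e[0,0])))
a=cv2.resize(f[130:215,370:510],None,fx=5.7,fy=5.7,interpolation=cv2.INTER_CUBIC)[:,:,::-1]
cv2.imwrite("pics/crop1.png",a)
for t,b in(("scene","s"),):
    w=imaging.camera("wrist");print(w["K"],w["k1"]);p,R=tcp();print("cam in tool",R.inv().apply(-w["R"].T@w["t"]-p),R.as_matrix().T@w["R"].T)
E
```

```text
disc a 353 [0.5852 0.1275 0.0127] [0.586  0.1331] [0.0891 0.0841]
disc b 367 [0.4696 0.3754 0.013 ] [0.471  0.3798] [0.0664 0.0689]
cover roof 718 [0.5566 0.2887 0.089 ] [0.5618 0.2894] [0.0862 0.086 ]
bar 118 [0.561  0.2893 0.1125] [0.5608 0.2887] [0.0325 0.0522]
collar 988 [ 0.5878 -0.1438  0.0286] [ 0.5916 -0.1532] [0.1233 0.1428]
studs 44 [ 0.5834 -0.1411  0.0791] [ 0.596  -0.1398] [0.0348 0.0387]
handle 232 [ 0.5797 -0.2766  0.0758] [ 0.5827 -0.2897] [0.0249 0.0943]
jar 81 [0.5044 0.1858 0.0411] [0.5054 0.1848] [0.0259 0.0244]
[[ 0.58006716 -0.28178152]] 87.47159
[[287.56019089   0.         315.82453019]
 [  0.         287.56019089 203.33824292]
 [  0.           0.           1.        ]] -0.0364686873533777
cam in tool [-0.00027249 -0.14421893  0.07187276] [[ 9.99999945e-01  2.54012532e-04 -2.15529478e-04]
 [ 2.77789447e-04 -2.78733076e-01  9.60368573e-01]
 [ 1.83870458e-04 -9.60368579e-01 -2.78733131e-01]]
```

View pics/crop1.png

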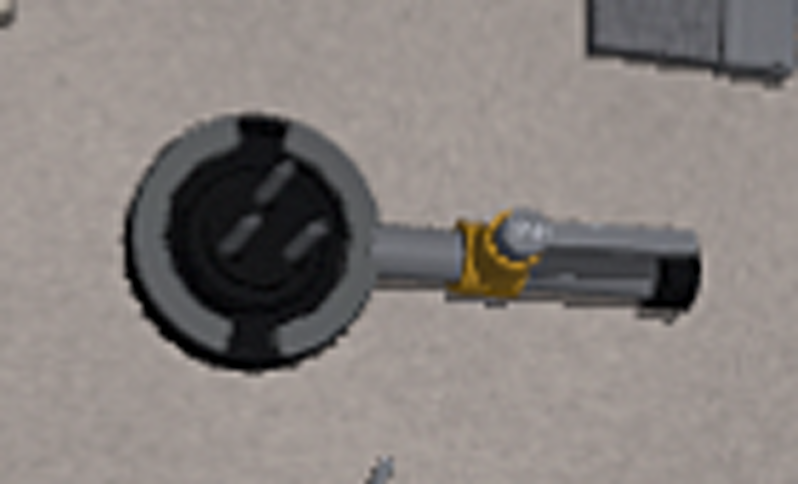

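The crop shows the filter with its slots at the top and bottom (world ±x). The handle lies along the pipe towards -y, pivoting near (0.58,-0.258). I counted two discs. The tool's y is the approach axis, so I'm correcting the helper for that.

```bash
python3 - <<'E'
s=open('h.py').read()
s=s.replace("z=np.array([0,0,-1.]);T=Ro.from_matrix(np.c_[x,np.cross(z,x),z])","y=np.array([0,0,-1.]);T=Ro.from_matrix(np.c_[x,y,np.cross(x,y)])")
open('h.py','w').write(s)
E
python3 - <<'E'
from h import *
p,R=tcp();print(R.as_matrix().round(3))
go([.54,-.32,.2],np.pi/2);go([.54,-.32,.2],0)
E
```

```text
[[ 0.446 -0.     0.895]
 [-0.895  0.001  0.446]
 [-0.001 -1.     0.   ]]
shift cm [-4.76  3.09 34.08] turn [ 0.     0.462 -0.001] jaw now -63.5
shift cm [-4.76  3.09 34.08] turn [-1.000e-03 -1.109e+00 -1.000e-03] jaw now -63.5
```

```bash
python3 -m jog '[[[-0.5,0,3.8],[0,0,0],0],[[-0.5,0,3.8],[0,0,0],0],[[-0.5,0,3.8],[0,0,0],0],[[-0.5,0,3.8],[0,0,0],0],[[-0.5,0,3.8],[0,0,0],0],[[-0.5,0,3.8],[0,0,0],0],[[-0.5,0,3.8],[0,0,0],0],[[0,0,0],[0,0.115,0],0],[[0,0,0],[0,0.115,0],0],[[0,0,0],[0,0.115,0],0],[[0,0,0],[0,0.115,0],0],[[0,0,0],[0,0,0],0]]'
python3 - <<'E'
from h import *
go([.54,-.32,.2],np.pi/2)
c=imaging.camera("wrist");cv2.imwrite("pics/w1.png",c["frame"][...,::-1])
E
```

```text
time_s: 1.2
eef_pos: [0.4884, -0.356, 0.2271]
eef_rot: [0.495, -0.494, 0.507, -0.503]
wrist_force: [0.0, 0.0, -0.2]
opening: 0.001
shift cm [-3.7   2.71  5.09] turn [ 0.003 -0.021 -0.004] jaw now -91.2
```

View pics/w1.png

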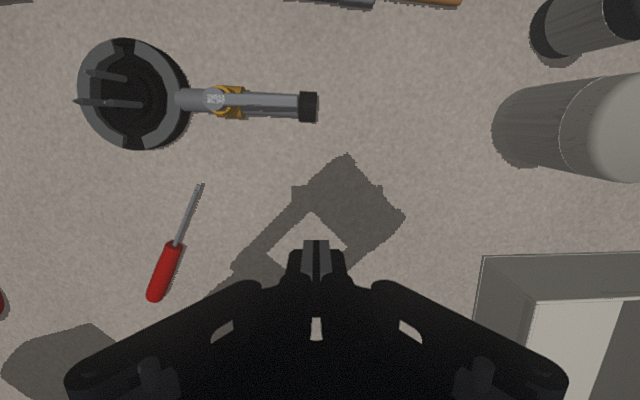

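The wrist view shows the filter at (135,95), slots at (125,45) and (137,148), and the handle from the pivot at (215,100) out to (310,106). Next I'll fit the pose.

```bash
cat > filt.py <<'E'
from h import *
def fit(c,c0=np.array([.588,-.143])):
    P=cloud(c).reshape(-1,3);col=c["frame"].reshape(-1,3).astype(int)
    q=P[(abs(P[:,2]-.028)<.004)&(col.max(1)>70)];
    for _ in range(6):
        r=np.hypot(*(q[:,:2]-c0).T);k=q[(r>.043)&(r<.065)];d=k[:,:2]-c0
        a=np.arctan2(d[:,1],d[:,0]);r=np.hypot(*d.T);b=np.floor(np.degrees(a)/10)
        e=[]
        for i in np.unique(b):
            m=b==i
            if m.sum()>6:e.append(k[m][np.argsort(r[m])[int(.93*m.sum())],:2])
        c0,R=circ(np.array(e))
    h=np.histogram(np.degrees(a)%360,bins=180,range=(0,360))[0]
    return c0,R,h,k
if __name__=="__main__":
    c=imaging.camera("wrist");c0,R,h,k=fit(c);print(c0,R,len(k),k[:,2].mean());print(h)
    P=cloud(c).reshape(-1,3);q=P[(P[:,2]>.066)&(P[:,2]<.082)&(abs(P[:,1]+.29)<.06)&(abs(P[:,0]-.585)<.04)]
    m,e=cv2.PCACompute(q[:,:2].astype(np.float32),None);print("handle",len(q),m,np.degrees(np.arctan2(e[0,1],e[0,0])),q.min(0),q.max(0))
E
python3 filt.py
```

```text
[ 0.59200276 -0.14275813] 0.06052445754165442 3147 0.029727461348746848
[ 1  2  1  2  7 18 26 22 22 24 24 23 21 24 27 22 20 22 26 19 23 24 22 24
 20 18 15 13 11 14 21 21 21 22 18 23 23 22 22 23 21 22 24 16 17  0  0  0
  2 12 18 22 21 22 20 18 20 21 16 21 19 21 18 21 19 23 12 26 20 18 19 17
 19 18 22 23 17 19 17 17 10  2  0  0  2  1  1  2  1  3  1  2  1  1 14 21
 20 18 19 19 20 20 17 23 16 20 19 17 24 17 17 20 24 15 21 22 21 21 20 21
 21 20 20 19 23 21 20 24 29 30 20 17 16 14 16 26 27 30 22 22 21 24 23 21
 24 20 23 24 22 24 22 23 22 22 27 19 24 20 25 20 26 24 23 20 26 24 26 26
 21 30 20  3  1  1  0  0  0  1  2  2]
handle 1417 [[ 0.5805432 -0.2882728]] 87.12647 [ 0.57122779 -0.33843856  0.0660395 ] [ 0.59326305 -0.24639583  0.0807112 ]
```

```bash
python3 -m jog '[[[-1.8,1.0,2.5],[0,-0.02,0],0],[[-1.8,1.5,2.5],[0,0,0],0],[[0,3.7,0],[0,0,0],0],[[0,3.7,0],[0,0,0],0],[[0,3.7,0],[0,0,0],0],[[0,3,0],[0,0,0],0],[[0,0.5,0],[0,0,0],0],[[0,0,0],[0,0,0],0]]'
python3 -c "
from h import *
go([.5596,-.3164,.052],np.pi/2)"
```

```text
time_s: 1.97
eef_pos: [0.5419, -0.3234, 0.0543]
eef_rot: [0.508, -0.508, 0.49, -0.494]
wrist_force: [0.1, 0.2, 0.6]
opening: 0.002
shift cm [-0.65  0.24  1.79] turn [-0.005  0.033  0.003] jaw now -88.1
```

```bash
python3 -m jog '[[[-0.4,0.2,0.9],[0,0.03,0],0],[[-0.3,0,0.9],[0,0,0],0],[[0.2,0,1.3],[0,0,0],0],[[0.2,0,1.3],[0,0,0],0],[[-0.3,0,1.3],[0,0,0],0],[[-0.4,0,1.4],[0,0,0],0],[[-0.8,0,1.0],[0,0,0],0],[[-0.9,0,1.0],[0,0,0],0],[[-0.7,0,0.4],[0,0,0],0],[[-0.5,0,0.3],[0,0,0],0],[[0,0,0],[0,0,0],0]]'
cat > valve.py <<'E'
from h import *
c=imaging.camera("top");P=cloud(c).reshape(-1,3)
piv=np.array([.5826,-.2574]);r=np.hypot(*(P[:,:2]-piv).T)
q=P[(P[:,2]>.07)&(P[:,2]<.08)&(r>.02)&(r<.09)]
if len(q):
    d=np.median(q,0)[:2]-piv;print(len(q),"valve",np.radians(-4.7)-np.arctan2(d[1],d[0]),np.hypot(*d))
E
python3 valve.py
```

```text
time_s: 2.88
eef_pos: [0.6452, -0.2857, 0.0674]
eef_rot: [-0.503, 0.505, -0.492, 0.5]
wrist_force: [0.1, -0.2, -0.5]
opening: -0.001
76 valve 0.018547388530340048 0.040670551896945885
```

```bash
python3 -m jog '[[[1.0,0,0.3],[0,0,0],0],[[1.0,-2,0],[0,0,0],0],[[0,-4,0],[0,0,0],0],[[0,-4,0],[0,0,0],0],[[0,-3,0],[0,0,0],0],[[-3,-1,-1],[0,0,0],0],[[0,0,0],[0,0,0],0]]'
python3 valve.py
python3 - <<'E'
from h import *
import filt
go([.57,.11,.2],np.pi/2);print(ctrl.get_obs()["q"])
c=imaging.camera("wrist");cv2.imwrite("pics/w2.png",c["frame"][...,::-1])
c0,R,h,k=filt.fit(c);print(c0,R,len(k));print(h)
E
```

```text
time_s: 3.52
eef_pos: [0.6357, -0.2789, 0.2115]
eef_rot: [-0.503, 0.503, -0.494, 0.5]
wrist_force: [0.1, 0.4, -0.3]
opening: -0.003
106 valve 0.04998521106971035 0.05208631665232043
shift cm [-39.29   0.77  -6.18] turn [-0.006  0.012  0.009] jaw now -89.3
[-0.58545934  0.45371104  1.29789091 -0.00417871  1.37940956  0.97459878]
[ 0.59221618 -0.1426734 ] 0.06018975731926463 2646
[ 0  0  0  0  6 18 21 18 21 20 23 17 22 21 19 23 20 19 18 17 22 19 22 21
 20 23 17 20 19 21 16 21 19 18 17 21 21 20 19 21 21 17 17 18 15 22 14 18
 20 19 19 17 17 17 18 18 14 19 14  9  2  0  0  1 14 15 19 14 13 17 16 14
 16 15 15 15 15 16 15 14  4  0  1  0  0  1  0  0  0  0  0  0  0  0 10 14
 18 14 17 12 15 18 19 15 16 13 18 15 18 19 16 19 16 16 19 15 19 16 18 15
 15 14 18 16 15 15 19 14 19 22 15 11 14 16 19 26 27 24 18 15 19 16 19 19
 20 15 19 15 18 17 20 18 19 20 16 19 19 16 20 18 20 18 19 17 20 25 19 20
 19 20 19  1  0  0  0  0  0  0  0  0]
```

The valve reads about 0.05 rad, so it's shut. The filter pose is confirmed at (0.592,-0.1427) with yaw -4.7°. On to disc a.

```bash
python3 -m jog '[[[-3.7,0,-0.6],[0,0,0],8.5],[[-3.7,0,-0.6],[0,0,0],8.5],[[-3.7,0,-0.6],[0,0,0],8.5],[[-3.7,0,-0.6],[0,0,0],8.5],[[-3.7,0,-0.6],[0,0,0],8.5],[[-3.7,0,-0.6],[0,0,0],8.5],[[-3.7,0,-0.6],[0,0,0],8.5],[[-3.7,0,-0.6],[0,0,0],8.5],[[-3.7,0,-0.6],[0,0,0],8.5],[[-3.7,0,-0.6],[0,0,0],8.5],[[0,0,0],[0,0,0],8.5]]'
python3 - <<'E'
from h import *
go([.585,.1275,.15],np.pi/2);print(ctrl.get_obs()["q"])
c=imaging.camera("wrist");cv2.imwrite("pics/w3.png",c["frame"][...,::-1])
E
```

```text
time_s: 4.53
eef_pos: [0.5685, 0.0898, 0.1925]
eef_rot: [0.495, -0.502, 0.503, -0.5]
wrist_force: [0.5, -1.0, -1.0]
opening: 0.992
shift cm [-3.8   4.21  1.68] turn [ 0.011 -0.005  0.005] jaw now -90.3
[-0.04666904  0.22664273  1.63417235 -0.00524022  1.29134307  1.53104606]
```

View pics/w3.png

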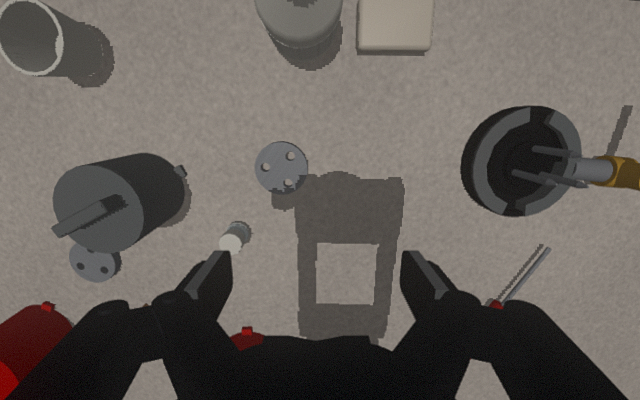

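The wrist view shows disc a at (281,167) with three clear holes, the jar at (232,240), disc b at (95,262), and the filter at (520,160). Next I'll fit disc a.

```bash
cat > disc.py <<'E'
from h import *
import sys
def fit(c,c0,ztop=.012):
    c0=np.array(c0,float);H,W=c["depth"].shape;v,u=np.mgrid[:H,:W]
    Q=plane(c,np.c_[u.ravel(),v.ravel()],ztop).reshape(H,W,3);P=cloud(c)
    off=0
    near=np.hypot(Q[...,0]-c0[0],Q[...,1]-c0[1])<.05
    m=(near&(P[...,2]>ztop-.006)&(P[...,2]<ztop+.007)).astype(np.uint8)
    n,l,s,_=cv2.connectedComponentsWithStats(m);i=1+np.argmax(s[1:,4]);m=(l==i).astype(np.uint8)
    cs,h=cv2.findContours(m,cv2.RETR_CCOMP,cv2.CHAIN_APPROX_NONE)
    k=max((j for j in range(len(cs)) if h[0][j][3]<0),key=lambda j:len(cs[j]))
    hull=cv2.convexHull(cs[k])[:,0]
    full=np.zeros_like(m);cv2.fillPoly(full,[hull],1)
    g=cv2.findContours(full,cv2.RETR_EXTERNAL,cv2.CHAIN_APPROX_NONE)[0][0][:,0]
    q=plane(c,g,ztop)[:,:2];ce,r=circ(q)
    # holes: bright/odd pixels inside (counter seen through) by colour difference from disc median
    rr=np.hypot(Q[...,0]-ce[0],Q[...,1]-ce[1]);ins=(rr<.026)
    gr=cv2.cvtColor(c["frame"],cv2.COLOR_RGB2LAB).astype(float)
    med=np.median(gr[ins&(rr<.010)],0);d=np.linalg.norm(gr-med,axis=2)
    ring=ins&(rr>.011);out=[]
    hm=(ring&((d>14)|((P[...,2]<ztop-.007)&(P[...,2]>-.03)))).astype(np.uint8)
    n,l,s,_=cv2.connectedComponentsWithStats(hm)
    for i in np.argsort(-s[1:,4])[:3]+1:
        x=Q[l==i][:,:2].mean(0)-ce;out.append(x)
        print(" hole",s[i,4],(x*1000).round(1),np.degrees(np.arctan2(x[1],x[0])).round(1))
    out=np.array(out);out=out-out.mean(0)
    a=np.degrees(np.angle(np.mean(np.exp(3j*np.arctan2(out[:,1],out[:,0])))))/3
    print("disc",ce.round(4),"r",r.round(4),"yaw mod120",a.round(1));return ce,a
if __name__=="__main__":
    c=imaging.camera(sys.argv[1]);fit(c,[float(x) for x in sys.argv[2:4]])
E
python3 disc.py wrist .585 .1275; python3 filt.py|head -1
```

```text
hole 85 [-18.2  -7.6] -157.2
 hole 76 [ 14.1 -10.8] -37.5
 hole 68 [ 1.6 17.9] 84.8
disc [0.5857 0.1298] r 0.0301 yaw mod120 -36.7
[ 0.59176751 -0.1430449 ] 0.06045495262566952 3120 0.029733684757845543Traceback (most recent call last):
  File "filt.py", line 18, in <module>
    m,e=cv2.PCACompute(q[:,:2].astype(np.float32),None);print("handle",len(q),m,np.degrees(np.arctan2(e[0,1],e[0,0])),q.min(0),q.max(0))
        ~~~~~~~~~~~~~~^^^^^^^^^^^^^^^^^^^^^^^^^^^^^^^^^
cv2.error: OpenCV(4.12.0) /io/opencv/modules/core/src/matmul.dispatch.cpp:788: error: (-215:Assertion failed) nsamples > 0 in function 'calcCovarMatrix'
```

```bash
python3 -m jog '[[[-2.0,1.5,0.8],[0.01,0,0.005],8.5],[[-2.0,1.5,0.9],[0,0,0],8.5],[[0,3,0],[0,0,0],8.5],[[0,3,0],[0,0,0],8.5],[[0,3,0],[0,0,0],8.5],[[0,2,0],[0,0,0],8.5],[[0,0,0],[0,0,0],8.5]]'
python3 - <<'E'
from h import *
import disc
go([.5857,.1298,-.001],np.pi/2)
c=imaging.camera("wrist");cv2.imwrite("pics/w4.png",c["frame"][...,::-1]);disc.fit(c,[.5857,.1298])
E
```

```text
time_s: 5.27
eef_pos: [0.5971, 0.1093, 0.048]
eef_rot: [-0.494, 0.493, -0.503, 0.51]
wrist_force: [-1.3, 0.0, -1.1]
opening: 0.996
shift cm [-2.04  4.88 -1.23] turn [-0.009 -0.026  0.006] jaw now -91.5
 hole 107 [ 15.4 -10.8] -35.1
 hole 86 [ 3.2 17.5] 79.7
 hole 71 [-15.3  -7.2] -154.7
disc [0.5857 0.1293] r 0.0307 yaw mod120 -36.7
```

```bash
python3 -m jog '[[[-1.0,0,-0.6],[-0.009,-0.026,0.006],8.5],[[-1.0,0,-0.6],[0,0,0],8.5],[[0,0,0],[0,0,0],8.5]]'
python3 -c "
from h import *
go([.5857,.1295,-.001],np.pi/2)"
```

```text
time_s: 5.57
eef_pos: [0.5882, 0.1275, 0.0525]
eef_rot: [-0.5, 0.498, -0.5, 0.501]
wrist_force: [-0.7, 1.0, -0.6]
opening: 0.991
shift cm [-0.2   5.35 -0.27] turn [-0.004 -0.003 -0.001] jaw now -90.2
```

```bash
python3 -m jog '[[[-0.2,1.8,-0.25],[-0.004,0,0],8.5],[[0,1.8,0],[0,0,0],8.5],[[0,0.8,0],[0,0,0],8.5],[[0,0.3,0],[0,0,0],8.5],[[0,0,0],[0,0,0],8.5]]'
python3 -c "
from h import *
go([.5857,.1295,-.001],np.pi/2)"
```

```text
time_s: 5.98
eef_pos: [0.592, 0.1321, 0.0136]
eef_rot: [0.505, -0.496, 0.496, -0.503]
wrist_force: [-0.7, -0.2, 0.1]
opening: 0.992
shift cm [ 0.26  1.45 -0.65] turn [-0.016  0.001 -0.001] jaw now -89.9
```

```bash
python3 -m jog '[[[0.2,0,-0.6],[-0.015,0,0],8.5],[[0,0,0],[0,0,0],8.5],[[0.05,0.6,-0.1],[0,0,0],8.5],[[0,0.5,0],[0,0,0],8.5],[[0,0.2,0],[0,0,0],8.5],[[0,0,0],[0,0,0],8.5]]'
python3 -c "
from h import *
go([.5857,.1295,-.001],np.pi/2)"
```

```text
time_s: 6.48
eef_pos: [0.5871, 0.1294, 0.0036]
eef_rot: [0.502, -0.499, 0.499, -0.501]
wrist_force: [-0.4, -0.1, 0.9]
opening: 0.994
shift cm [-0.01  0.46 -0.14] turn [-0.005  0.001 -0.001] jaw now -89.9
```

```bash
python3 -m jog '[[[0,0.45,-0.15],[-0.005,0,0],8.5],[[0,0.1,0],[0,0,0],8.5],[[0,0,0],[0,0,0],7],[[0,0,0],[0,0,0],6.4],[[0,0,0],[0,0,0],5.5],[[0,0,0],[0,0,0],5.5],[[0,0,0],[0,0,0],5.5],[[0,0,0],[0,0,0],5.5]]'
python3 -c "
from h import *
go([.5857,.1295,-.001],np.pi/2)"
```

```text
time_s: 7.15
eef_pos: [0.5858, 0.1294, -0.0019]
eef_rot: [0.501, -0.5, 0.5, -0.499]
wrist_force: [0.1, -0.2, -0.1]
opening: 0.67
shift cm [-0.01 -0.09 -0.01] turn [ 0.     0.001 -0.001] jaw now -89.9
```

```bash
python3 -m jog '[[[0,0,0],[0,0,0],5],[[0,-2,0],[0,0,0],5],[[0,-3.5,0],[0,0,0],5],[[0,-3.5,0],[0,0,0],5],[[0,-3.5,0],[0,0,0],5],[[0,-2.5,0],[0,0,0],5],[[0,0,0],[0,0,0],5]]'
cat > held.py <<'E'
from h import *
import disc
p,R=tcp();print(p.round(4),ctrl.get_obs()["opening"])
c=imaging.camera("wrist");cv2.imwrite("pics/held.png",c["frame"][...,::-1])
P=cloud(c);q=P[np.hypot(P[...,0]-p[0],P[...,1]-p[1])<.022];z=np.median(q[:,2]);print("top z-TCP",z-p[2])
ce,a=disc.fit(c,p[:2],z)
d=np.r_[ce-p[:2],0];print("disc centre in tool mm (x,y,z)",(R.inv().apply(d)*1000).round(1))
go([*p],np.pi/2)
E
python3 held.py
```

```text
time_s: 7.73
eef_pos: [0.5823, 0.129, 0.1498]
eef_rot: [-0.498, 0.503, -0.503, 0.497]
wrist_force: [2.0, 1.1, -0.3]
opening: 0.667
[0.5823 0.129  0.1498] 0.6672733321839762
top z-TCP 0.01704396230608582
 hole 221 [ 14.9 -10.1] -34.2
 hole 197 [ 3.  17.4] 80.2
 hole 149 [-15.   -6.8] -155.6
disc [0.5843 0.1296] r 0.0335 yaw mod120 -36.5
disc centre in tool mm (x,y,z) [-0.5 -0.   2. ]
shift cm [-0.   -0.21  0.08] turn [ 0.013  0.001 -0.001] jaw now -89.9
```

View pics/held.png

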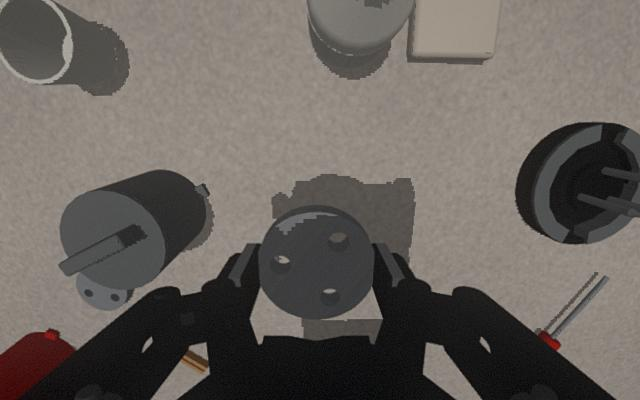

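Disc a is held, at (315,262) in the image, with holes visible and yaw -36.5°. I'll carry it to the filter and turn it +32°.

```bash
python3 -m jog '[[[3.6,0,0.1],[0.013,0,0],5],[[3.6,0,0.1],[0,0,0],5],[[3.6,0,0.1],[0,0,0],5],[[3.6,0,0.1],[0,0,0],5],[[3.6,0,0.1],[0,0,0],5],[[3.6,0,0.1],[0,0,0],5],[[2,0,0.1],[0,0,0],5],[[0,0,0],[0,-0.11,0],5],[[0,0,0],[0,-0.11,0],5],[[0,0,0],[0,-0.11,0],5],[[0,0,0],[0,-0.11,0],5],[[0,0,0],[0,-0.09,0],5]]'
python3 -m jog '[[[0,0,0],[0,0,0],5]]'
python3 -c "
from h import *
go([.592,-.1428,.13],np.radians(-58.1))"
```

```text
time_s: 8.78
eef_pos: [0.5777, -0.1151, 0.1257]
eef_rot: [-0.617, 0.618, -0.354, 0.335]
wrist_force: [0.2, -0.1, -1.6]
opening: 0.667
time_s: 8.87
eef_pos: [0.5764, -0.1149, 0.1236]
eef_rot: [-0.617, 0.619, -0.354, 0.333]
wrist_force: [-0.3, -0.2, -0.9]
opening: 0.671
shift cm [ 3.17 -0.72 -0.16] turn [ 0.017 -0.001 -0.025] jaw now -58.1
```

```bash
python3 -m jog '[[[1.5,-0.4,0],[0.017,0,-0.025],5],[[1.5,-0.2,-0.1],[0,0,0],5],[[0.2,0,0],[0,0,0],5],[[0,0,0],[0,0,0],5]]'
python3 - <<'E'
from h import *
go([.592,-.1428,.13],np.radians(-58.1))
c=imaging.camera("wrist");cv2.imwrite("pics/w5.png",c["frame"][...,::-1])
E
```

```text
time_s: 9.2
eef_pos: [0.5921, -0.1448, 0.1257]
eef_rot: [-0.616, 0.617, -0.347, 0.345]
wrist_force: [0.1, 0.2, -0.5]
opening: 0.669
shift cm [-0.18 -0.43  0.09] turn [ 0.002 -0.009 -0.001] jaw now -58.6
```

View pics/w5.png

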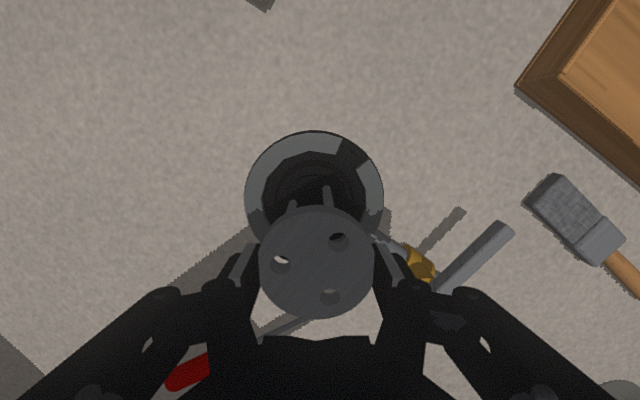

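```bash
python3 -m jog '[[[-0.18,0.8,0.09],[0.002,-0.009,0],5],[[0,0.8,0],[0,0,0],5],[[0,0.7,0],[0,0,0],5],[[0,0,0],[0,0,0],5],[[0,0,0],[0,0,0],5]]'
python3 -c "
from h import *
go([.592,-.1428,.09],np.radians(-58.1))"
```

```text
time_s: 9.67
eef_pos: [0.5915, -0.142, 0.0997]
eef_rot: [0.618, -0.618, 0.344, -0.343]
wrist_force: [0.4, -1.4, -1.7]
opening: 0.672
shift cm [0.1  0.97 0.  ] turn [ 0.    -0.    -0.002] jaw now -58.1
```

```bash
python3 -m jog '[[[0.08,0.4,0],[0,0,0],5],[[0.03,0.4,0],[0,0,0],5],[[0,0,0],[0,0,0],5],[[0,0.5,0],[0,0,0],5],[[0,0,0],[0,0,0],5]]'
python3 -c "
from h import *
go([.592,-.1428,.03],np.radians(-58.1))"
```

```text
time_s: 10.08
eef_pos: [0.5919, -0.1423, 0.0853]
eef_rot: [0.619, -0.618, 0.344, -0.342]
wrist_force: [-0.8, 0.4, -1.3]
opening: 0.668
shift cm [ 0.06  5.53 -0.02] turn [ 0.     0.    -0.003] jaw now -58.1
```

```bash
python3 -m jog '[[[0.05,0.5,0],[0,0,0],5],[[0,0.5,0],[0,0,0],5],[[0,0,0],[0,0,0],5]]'
python3 - <<'E'
from h import *
go([.592,-.1428,.03],np.radians(-58.1))
c=imaging.camera("scene");cv2.imwrite("pics/s1.png",cv2.resize(c["frame"][120:250,120:300,::-1],None,fx=4,fy=4,interpolation=cv2.INTER_CUBIC))
E
```

```text
time_s: 10.33
eef_pos: [0.5925, -0.1429, 0.0746]
eef_rot: [0.619, -0.618, 0.344, -0.343]
wrist_force: [0.1, 0.1, -0.4]
opening: 0.676
shift cm [-0.03  4.46 -0.04] turn [-0.     0.    -0.002] jaw now -58.1
```

View pics/s1.png

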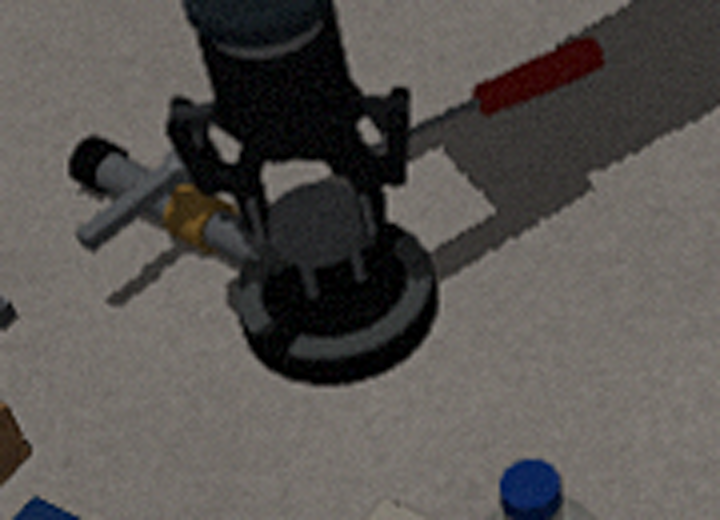

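The disc is level above the studs with their tips in the holes and no force. The handle is crosswise. Continuing down.

```bash
python3 -m jog '[[[-0.03,0.6,-0.03],[0,0,0],5],[[0,0.6,0],[0,0,0],5],[[0,0,0],[0,0,0],5],[[0,0.6,0],[0,0,0],5],[[0,0.6,0],[0,0,0],5],[[0,0,0],[0,0,0],5]]'
python3 -c "
from h import *
go([.592,-.1428,.03],np.radians(-58.1))"
```

```text
time_s: 10.88
eef_pos: [0.5923, -0.1429, 0.0487]
eef_rot: [0.619, -0.618, 0.344, -0.343]
wrist_force: [-0.4, -0.0, 0.0]
opening: 0.67
shift cm [-0.02  1.87 -0.02] turn [-0.001  0.    -0.001] jaw now -58.1
```

```bash
python3 -m jog '[[[-0.02,0.6,-0.02],[0,0,0],5],[[0,0.6,0],[0,0,0],5],[[0,0.3,0],[0,0,0],5],[[0,0,0],[0,0,0],5],[[0,0.2,0],[0,0,0],5],[[0,0,0],[0,0,0],5]]'
python3 -c "
from h import *
go([.592,-.1428,.03],np.radians(-58.1))"
```

```text
time_s: 11.38
eef_pos: [0.5922, -0.1429, 0.0298]
eef_rot: [0.619, -0.618, 0.344, -0.343]
wrist_force: [-0.4, 0.1, -0.6]
opening: 0.668
shift cm [-0.01 -0.02 -0.01] turn [-0.001  0.    -0.002] jaw now -58.1
```

```bash
python3 -m jog '[[[0,0,0],[0,0,0],6.5],[[0,0,0],[0,0,0],7.5],[[0,0,0],[0,0,0],8.5],[[0,0,0],[0,0,0],8.5],[[0,0,0],[0,0,0],8.5],[[0,-1,0],[0,0,0],8.5],[[0,-3,0],[0,0,0],8.5],[[0,-4,0],[0,0,0],8.5],[[0,-4,0],[0,0,0],8.5],[[0,-3,0],[0,0,0],8.5],[[0,0,0],[0,0,0],8.5]]'
cat > stack.py <<'E'
from h import *
c=imaging.camera("top");P=cloud(c);Q=P.reshape(-1,3)
q=Q[np.hypot(Q[:,0]-.592,Q[:,1]+.1428)<.028];print("top cam heights over base",np.histogram(q[:,2],bins=np.arange(.02,.1,.006)))
E
python3 stack.py
python3 - <<'E'
from h import *
c=imaging.camera("wrist");P=cloud(c);Q=P.reshape(-1,3)
q=Q[np.hypot(Q[:,0]-.592,Q[:,1]+.1428)<.025];print(np.histogram(q[:,2],bins=np.arange(.02,.1,.006)))
cv2.imwrite("pics/w6.png",c["frame"][...,::-1])
import disc;disc.fit(c,[.592,-.1428],.0455)
go([.4696,.3754,.2],np.radians(-58.1));print(ctrl.get_obs()["q"])
E
```

```text
time_s: 12.3
eef_pos: [0.5904, -0.1424, 0.1868]
eef_rot: [0.618, -0.618, 0.346, -0.341]
wrist_force: [1.2, -1.1, 1.2]
opening: 0.996
top cam heights over base (array([ 6,  3,  1, 15, 29,  2,  2,  1,  2,  0,  1,  1,  0]), array([0.02 , 0.026, 0.032, 0.038, 0.044, 0.05 , 0.056, 0.062, 0.068,
       0.074, 0.08 , 0.086, 0.092, 0.098]))
(array([   0,    0,   48,   47, 1493,   28,   32,   36,   36,   37,   88,
         67,    7]), array([0.02 , 0.026, 0.032, 0.038, 0.044, 0.05 , 0.056, 0.062, 0.068,
       0.074, 0.08 , 0.086, 0.092, 0.098]))
 hole 413 [10.1 14.8] 55.6
 hole 13 [ -7.2 -16.8] -113.2
 hole 6 [15.7  1.9] 7.0
disc [ 0.5929 -0.142 ] r 0.0299 yaw mod120 -9.8
shift cm [-50.16  -1.38  17.23] turn [ 0.006 -0.    -0.011] jaw now -58.1
[-4.32600927e-01  3.01083491e-01  1.56483074e+00  1.27856985e-03
  1.28833745e+00  5.81117911e-01]
```

Disc a is seated, with its top at about 45 mm. Now to disc b.

```bash
python3 -m jog '[[[-3.8,-0.1,1.3],[0,0,0],8.5],[[-3.8,-0.1,1.3],[0,0,0],8.5],[[-3.8,-0.1,1.3],[0,0,0],8.5],[[-3.8,-0.1,1.3],[0,0,0],8.5],[[-3.8,-0.1,1.3],[0,0,0],8.5],[[-3.8,-0.1,1.3],[0,0,0],8.5],[[-3.8,-0.1,1.3],[0,0,0],8.5],[[-3.8,-0.1,1.3],[0,0,0],8.5],[[-3.8,-0.1,1.3],[0,0,0],8.5],[[-3.8,-0.1,1.3],[0,0,0],8.5],[[-3.8,-0.1,1.3],[0,0,0],8.5],[[0,0,0],[0,0,0],8.5]]'
python3 -m jog '[[[0,0,0],[0,-0.12,0],8.5],[[0,0,0],[0,-0.12,0],8.5],[[0,0,0],[0,-0.12,0],8.5],[[0,0,0],[0,-0.12,0],8.5],[[0,0,0],[0,-0.12,0],8.5],[[0,0,0],[0,-0.12,0],8.5],[[0,0,0],[0,-0.12,0],8.5],[[0,0,0],[0,-0.12,0],8.5],[[0,0,0],[0,-0.12,0],8.5],[[0,0,0],[0,-0.12,0],8.5],[[0,0,0],[0,-0.12,0],8.5],[[0,0,0],[0,-0.12,0],8.5]]'
python3 -c "
from h import *
go([.4696,.3754,.2],np.radians(47))"
```

```text
time_s: 13.4
eef_pos: [0.473, 0.3005, 0.1778]
eef_rot: [-0.61, 0.622, -0.361, 0.332]
wrist_force: [0.1, 0.0, -0.2]
opening: 0.994
time_s: 14.4
eef_pos: [0.4568, 0.2951, 0.1543]
eef_rot: [0.69, -0.684, -0.136, 0.196]
wrist_force: [0.3, 0.1, 0.5]
opening: 0.995
shift cm [ 4.43 -4.76  6.69] turn [-0.042 -0.346 -0.074] jaw now 27.2
```

```bash
python3 -m jog '[[[1.5,-2,2.3],[-0.042,0,-0.074],8.5],[[1.5,-2,2.3],[0,0,0],8.5],[[1,-1,2],[0,0,0],8.5],[[0,0,0],[0,-0.115,0],8.5],[[0,0,0],[0,-0.115,0],8.5],[[0,0,0],[0,-0.11,0],8.5],[[0,0,0],[0,0,0],8.5]]'
python3 - <<'E'
from h import *
import disc
go([.4696,.3754,.2],np.radians(47))
c=imaging.camera("wrist");cv2.imwrite("pics/w7.png",c["frame"][...,::-1])
disc.fit(c,[.4696,.3754])
E
```

```text
time_s: 14.98
eef_pos: [0.4577, 0.3689, 0.1904]
eef_rot: [-0.64, 0.652, 0.278, -0.297]
wrist_force: [0.2, 0.2, 0.1]
opening: 0.996
shift cm [ 1.24 -1.   -0.45] turn [ 0.005  0.016 -0.032] jaw now 47.9
 hole 319 [15.2 -8.3] -28.5
 hole 150 [-11.4  17.5] 123.0
 hole 48 [-12.  -13.2] -132.1
disc [0.4686 0.376 ] r 0.0301 yaw mod120 -11.4
```

View pics/w7.png

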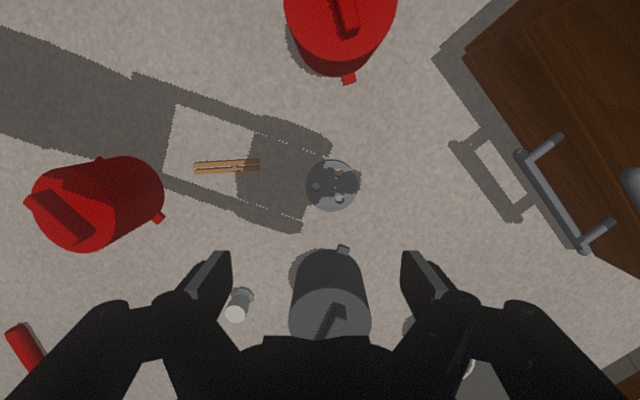

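Disc b is at (332,185), partly in shadow, so I'll find its holes by depth and repeat from a closer position.

```bash
python3 -m jog '[[[0.6,1.5,-0.2],[0.005,0.016,-0.032],8.5],[[0.6,2,-0.2],[0,0,0],8.5],[[0.3,2,0],[0,0,0],8.5],[[0,1.5,0],[0,0,0],8.5],[[0,0,0],[0,0,0],8.5]]'
sed -i 's/((d>14)|((P/((d>HT)|((P/; s/^import sys/import sys\nHT=14/' disc.py
python3 - <<'E'
from h import *
import disc
c=imaging.camera("wrist");cv2.imwrite("pics/w8.png",c["frame"][...,::-1])
for t in(14,999): disc.HT=t;ce,a=disc.fit(c,[.4696,.3754])
go([*ce,.045],np.radians(47))
u=proj(c,[*ce,.012])[0].astype(int);cv2.imwrite("pics/crop8.png",cv2.resize(c["frame"][u[1]-50:u[1]+50,u[0]-60:u[0]+60,::-1],None,fx=5,fy=5))
E
```

```text
time_s: 15.45
eef_pos: [0.4699, 0.3738, 0.114]
eef_rot: [-0.652, 0.652, 0.271, -0.274]
wrist_force: [-1.1, -0.6, -1.0]
opening: 0.996
 hole 195 [-5.  20.2] 103.9
 hole 74 [-12. -13.] -132.6
 hole 65 [17.  -2.2] -7.4
disc [0.4686 0.376 ] r 0.0302 yaw mod120 -12.3
 hole 88 [-6.6 17.3] 110.9
 hole 72 [-12. -13.] -132.6
 hole 65 [17.  -2.2] -7.4
disc [0.4686 0.376 ] r 0.0302 yaw mod120 -9.7
shift cm [0.05 7.02 0.25] turn [-0.001 -0.028 -0.003] jaw now 45.4
```

View pics/crop8.png

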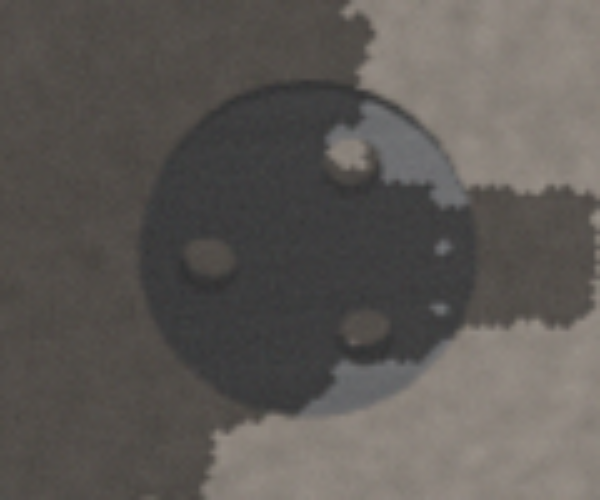

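Three holes are clear in the crop at (348,150), (208,258) and (365,328). Disc b's yaw is about -9.7°. Descending.

```bash
python3 -m jog '[[[0,1.5,0.2],[0,-0.028,0],8.5],[[0,2,0],[0,0,0],8.5],[[0,2,0],[0,0,0],8.5],[[0,1.5,0],[0,0,0],8.5],[[0,0.8,0],[0,0,0],8.5],[[0,0,0],[0,0,0],8.5]]'
python3 -c "
from h import *
go([.4686,.376,-.001],np.radians(47))"
```

```text
time_s: 16.0
eef_pos: [0.4722, 0.3756, 0.04]
eef_rot: [0.65, -0.65, -0.279, 0.277]
wrist_force: [-0.7, -0.8, -0.1]
opening: 1.0
shift cm [-0.23  4.1   0.29] turn [ 0.001 -0.012  0.003] jaw now 46.3
```

```bash
python3 -m jog '[[[-0.2,1,0.25],[0,-0.012,0],8.5],[[0,1.2,0],[0,0,0],8.5],[[0,0.8,0],[0,0,0],8.5],[[0,0,0],[0,0,0],8.5]]'
python3 -c "
from h import *
go([.4686,.376,-.001],np.radians(47))"
```

```text
time_s: 16.33
eef_pos: [0.4711, 0.377, 0.011]
eef_rot: [0.649, -0.648, -0.285, 0.279]
wrist_force: [-0.7, -0.3, -0.6]
opening: 0.996
shift cm [-0.25  1.19  0.12] turn [ 0.003 -0.001  0.008] jaw now 46.9
```

```bash
python3 -m jog '[[[-0.22,0.3,0.1],[0.003,0,0.008],8.5],[[0,0.4,0],[0,0,0],8.5],[[0,0.2,0],[0,0,0],8.5],[[0,0,0],[0,0,0],8.5]]'
python3 -c "
from h import *
go([.4686,.376,-.001],np.radians(47))"
```

```text
time_s: 16.67
eef_pos: [0.4692, 0.3763, 0.0016]
eef_rot: [-0.649, 0.649, 0.282, -0.282]
wrist_force: [0.1, 0.3, 0.0]
opening: 0.994
shift cm [-0.06  0.26  0.02] turn [ 0.    -0.001  0.   ] jaw now 46.9
```

```bash
python3 -m jog '[[[-0.05,0.3,0],[0,0,0],8.5],[[0,0,0],[0,0,0],7],[[0,0,0],[0,0,0],6.4],[[0,0,0],[0,0,0],5],[[0,0,0],[0,0,0],5],[[0,0,0],[0,0,0],5],[[0,0,0],[0,0,0],5],[[0,-1,0],[0,0,0],5],[[0,-3,0],[0,0,0],5],[[0,-3.5,0],[0,0,0],5],[[0,-4,0],[0,0,0],5],[[0,0,0],[0,0,0],5]]'
python3 - <<'E'
import disc;disc.HT=999
exec(open('held.py').read())
go([.592,-.1428,.17],np.radians(52))
E
```

```text
time_s: 17.67
eef_pos: [0.4671, 0.3749, 0.118]
eef_rot: [-0.648, 0.649, 0.279, -0.284]
wrist_force: [1.6, 1.1, 0.1]
opening: 0.668
[0.4671 0.3749 0.118 ] 0.6684055704225175
top z-TCP 0.07672088500595267
 hole 7285 [-11.2  10.5] 136.9
disc [0.4627 0.3811] r 0.011 yaw mod120 0.0
disc centre in tool mm (x,y,z) [1.5 0.  7.3]
shift cm [ 0.16 -0.32 -0.05] turn [-0.007 -0.752 -0.008] jaw now 46.9
shift cm [-29.17  -5.4  -44.52] turn [-0.004 -0.089 -0.009] jaw now 46.9
```

```bash
sed -i 's/z=np.median(q\[:,2\])/z=np.median(q[(q[:,2]<p[2]+.03)\&(q[:,2]>p[2]-.02),2])/' held.py
python3 - <<'E'
import disc;disc.HT=999
exec(open('held.py').read())
E
```

```text
[0.4656 0.3741 0.1148] 0.6692566808122007
top z-TCP 0.014220300679154557
 hole 207 [-6.8 16.9] 112.0
 hole 153 [-12.  -13.2] -132.1
 hole 125 [16.5 -2.7] -9.4
disc [0.4653 0.376 ] r 0.032 yaw mod120 -9.8
disc centre in tool mm (x,y,z) [ 1.3 -0.   1.5]
shift cm [ 0.18 -0.29 -0.06] turn [-0.01  -0.752 -0.011] jaw now 46.9
```

View pics/held.png

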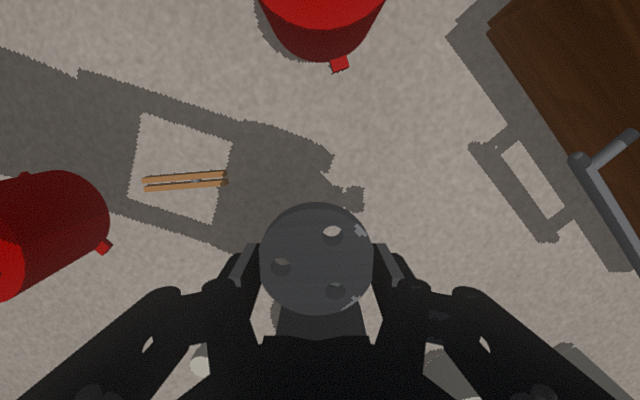

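```bash
python3 -m jog '[[[0,-3,0],[-0.01,0,-0.011],5],[[0,-3,0],[0,0,0],5],[[-2.1,-0.5,-3.3],[0,0,0],5],[[-2.1,-0.2,-3.3],[0,0,0],5],[[-2.1,-0.2,-3.3],[0,0,0],5],[[-2.1,-0.2,-3.3],[0,0,0],5],[[-2.1,-0.2,-3.3],[0,0,0],5],[[-2.1,-0.2,-3.3],[0,0,0],5],[[-2.1,-0.2,-3.3],[0,0,0],5],[[-2.1,-0.2,-3.3],[0,0,0],5],[[-2.1,0,-3.3],[0,0,0],5],[[0,0,0],[0,0,0],5]]'
python3 -c "
from h import *
go([.592,-.1428,.14],np.radians(52))"
```

```text
time_s: 18.77
eef_pos: [0.5441, 0.0187, 0.1792]
eef_rot: [-0.647, 0.647, 0.275, -0.294]
wrist_force: [-0.1, -0.2, -0.1]
opening: 0.67
shift cm [ -8.56   3.98 -14.48] turn [-0.012 -0.079 -0.025] jaw now 47.5
```

```bash
python3 -m jog '[[[-2,0.5,-3.3],[-0.012,0,-0.025],5],[[-2,0.5,-3.3],[0,0,0],5],[[-2,0.5,-3.3],[0,0,0],5],[[-1.8,0.5,-3],[0,0,0],5],[[0,0.5,0],[0,-0.079,0],5],[[0,0,0],[0,0,0],5]]'
python3 -c "
from h import *
go([.592,-.1428,.11],np.radians(52))"
```

```text
time_s: 19.27
eef_pos: [0.5809, -0.1288, 0.1437]
eef_rot: [0.639, -0.632, -0.306, 0.312]
wrist_force: [-0.8, 0.1, -1.8]
opening: 0.667
shift cm [-0.41  3.35 -1.78] turn [-0.013 -0.002 -0.003] jaw now 51.9
```

```bash
python3 -m jog '[[[-0.4,0.7,-0.9],[-0.013,0,0],5],[[0,0.7,-0.8],[0,0,0],5],[[0,0.7,0],[0,0,0],5],[[0,0.6,0],[0,0,0],5],[[0,0,0],[0,0,0],5]]'
python3 -c "
from h import *
go([.592,-.1428,.1],np.radians(52))"
```

```text
time_s: 19.68
eef_pos: [0.5903, -0.1404, 0.1104]
eef_rot: [0.638, -0.636, -0.306, 0.31]
wrist_force: [-0.8, 0.8, -0.3]
opening: 0.671
shift cm [-0.08  1.03 -0.29] turn [-0.005 -0.006 -0.004] jaw now 51.6
```

```bash
python3 -m jog '[[[-0.08,0.3,-0.27],[-0.005,-0.006,-0.004],5],[[0,0.4,0],[0,0,0],5],[[0,0,0],[0,0,0],5],[[0,0.4,0],[0,0,0],5],[[0,0,0],[0,0,0],5]]'
python3 -c "
from h import *
go([.592,-.1428,.09],np.radians(52))"
```

```text
time_s: 20.1
eef_pos: [0.5921, -0.1404, 0.0984]
eef_rot: [0.635, -0.635, -0.311, 0.311]
wrist_force: [-0.2, -0.1, -1.9]
opening: 0.672
shift cm [-0.2   0.84 -0.14] turn [-0.     0.003  0.   ] jaw now 52.1
```

```bash
python3 -m jog '[[[-0.2,0,-0.13],[0,0.003,0],5],[[0,0,0],[0,0,0],5],[[0,0.5,0],[0,0,0],5],[[0,0,0],[0,0,0],5]]'
python3 -c "
from h import *
go([.592,-.1428,.085],np.radians(52))"
```

```text
time_s: 20.43
eef_pos: [0.5925, -0.1432, 0.094]
eef_rot: [-0.635, 0.636, 0.31, -0.309]
wrist_force: [-0.2, 0.1, -0.3]
opening: 0.67
shift cm [0.   0.9  0.06] turn [ 0.002 -0.001  0.001] jaw now 52.0
```

```bash
python3 -m jog '[[[0,0.4,0.05],[0.002,0,0],5],[[0,0.4,0],[0,0,0],5],[[0,0,0],[0,0,0],5],[[0,0.5,0],[0,0,0],5],[[0,0,0],[0,0,0],5]]'
python3 -c "
from h import *
go([.592,-.1428,.042],np.radians(52))"
```

```text
time_s: 20.85
eef_pos: [0.592, -0.143, 0.0795]
eef_rot: [0.636, -0.635, -0.31, 0.309]
wrist_force: [-0.3, 0.1, -1.3]
opening: 0.669
shift cm [0.02 3.75 0.01] turn [-0.    -0.001  0.001] jaw now 51.9
```

```bash
python3 -m jog '[[[0,0.6,0],[0,0,0],5],[[0,0.5,0],[0,0,0],5],[[0,0,0],[0,0,0],5],[[0,0.6,0],[0,0,0],5],[[0,0.6,0],[0,0,0],5],[[0,0,0],[0,0,0],5]]'
python3 -c "
from h import *
go([.592,-.1428,.042],np.radians(52))"
```

```text
time_s: 21.35
eef_pos: [0.5918, -0.1429, 0.0537]
eef_rot: [0.636, -0.635, -0.31, 0.31]
wrist_force: [-1.4, 0.9, -1.2]
opening: 0.667
shift cm [ 0.01  1.17 -0.01] turn [-0.001 -0.001  0.001] jaw now 51.9
```

```bash
python3 -m jog '[[[0,0.6,0],[0,0,0],5],[[0,0.3,0],[0,0,0],5],[[0,0,0],[0,0,0],5],[[0,0.2,0],[0,0,0],5],[[0,0,0],[0,0,0],5]]'
python3 -c "
from h import *
go([.592,-.1428,.042],np.radians(52))"
```

```text
time_s: 21.77
eef_pos: [0.5922, -0.143, 0.0442]
eef_rot: [0.636, -0.635, -0.31, 0.31]
wrist_force: [0.1, 1.0, -0.1]
opening: 0.672
shift cm [-0.    0.22  0.03] turn [-0.001 -0.001  0.   ] jaw now 52.0
```

```bash
python3 -m jog '[[[0,0.15,0],[0,0,0],5],[[0,0,0],[0,0,0],6.5],[[0,0,0],[0,0,0],8.5],[[0,0,0],[0,0,0],8.5],[[0,0,0],[0,0,0],8.5],[[0,0,0],[0,0,0],8.5],[[0,-2,0],[0,0,0],8.5],[[0,-3.5,0],[0,0,0],8.5],[[0,-4,0],[0,0,0],8.5],[[0,-4,0],[0,0,0],8.5],[[0,-4,0],[0,0,0],8.5],[[0,0,0],[0,0,0],8.5]]'
python3 - <<'E'
from h import *
import disc;disc.HT=999
c=imaging.camera("wrist");P=cloud(c);Q=P.reshape(-1,3)
q=Q[np.hypot(Q[:,0]-.592,Q[:,1]+.1428)<.025];print(np.histogram(q[:,2],bins=np.arange(.02,.1,.006)))
disc.fit(c,[.592,-.1428],.0575)
t=imaging.camera("top");cv2.imwrite("pics/t2.png",t["frame"][...,::-1])
P=cloud(t).reshape(-1,3);q=P[(P[:,2]>.08)&(P[:,2]<.12)&(np.hypot(P[:,0]-.56,P[:,1]-.29)<.12)];print(len(q),np.median(q,0))
b=q[q[:,2]>.105];m,e=cv2.PCACompute(b[:,:2].astype(np.float32),None);print("bar",len(b),m,np.degrees(np.arctan2(e[0,1],e[0,0])))
go([*m[0],.2],np.arctan2(e[0,1],e[0,0])+np.pi/2)
E
```

```text
time_s: 22.77
eef_pos: [0.5898, -0.1422, 0.2202]
eef_rot: [0.639, -0.633, -0.307, 0.312]
wrist_force: [0.9, -0.9, 1.3]
opening: 0.993
(array([   0,    0,   10,    5,   12,   39, 1343,   22,   22,   27,   59,
         57,    4]), array([0.02 , 0.026, 0.032, 0.038, 0.044, 0.05 , 0.056, 0.062, 0.068,
       0.074, 0.08 , 0.086, 0.092, 0.098]))
 hole 8 [-6.3 19.9] 107.6
 hole 8 [ -7.6 -12.2] -122.0
 hole 6 [19.4  2.2] 6.4
disc [ 0.5928 -0.1423] r 0.0299 yaw mod120 -3.0
858 [0.55822953 0.28853831 0.08956012]
bar 114 [[0.56060743 0.2889364 ]] 116.22525
shift cm [32.23  1.75 28.54] turn [-0.018  0.449 -0.008] jaw now 51.9
```

View pics/t2.png

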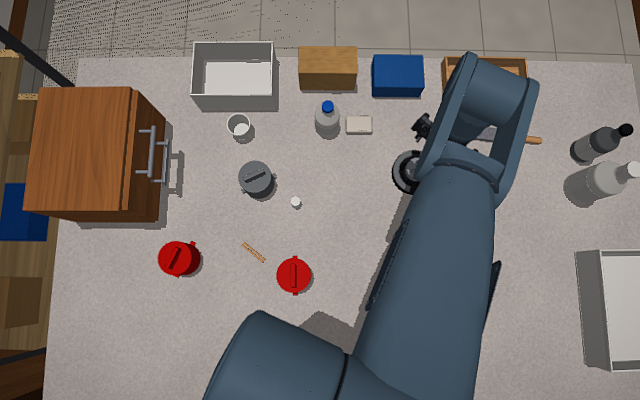

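Both discs are stacked, with the top at about 58 mm. The counter has no more discs. The cover is at (256,180), unmoved, with its bar at about 116°. Approaching the cover.

```bash
python3 -m jog '[[[2.9,-0.2,2.6],[-0.018,0,-0.008],8.5],[[2.9,-0.2,2.6],[0,0,0],8.5],[[2.9,-0.2,2.6],[0,0,0],8.5],[[2.9,-0.2,2.6],[0,0,0],8.5],[[2.9,-0.2,2.6],[0,0,0],8.5],[[2.9,-0.2,2.6],[0,0,0],8.5],[[2.9,-0.2,2.6],[0,0,0],8.5],[[2.9,-0.2,2.6],[0,0,0],8.5],[[2.9,-0.2,2.6],[0,0,0],8.5],[[0,0,0],[0,0.11,0],8.5],[[0,0,0],[0,0.11,0],8.5],[[0,0,0],[0,0.11,0],8.5]]'
python3 -m jog '[[[0,0,0],[0,0.1,0],8.5],[[0,0,0],[0,0,0],8.5]]'
cat > cov.py <<'E'
from h import *
c=imaging.camera("wrist");cv2.imwrite("pics/cov.png",c["frame"][...,::-1])
P=cloud(c).reshape(-1,3);col=c["frame"].reshape(-1,3).astype(int);n=np.hypot(P[:,0]-.5606,P[:,1]-.289)<.08
grey=(np.ptp(col,axis=1)<40)
b=P[n&(P[:,2]>.108)&(P[:,2]<.119)&grey];r=P[n&(P[:,2]>.083)&(P[:,2]<.096)&grey]
(cx,cy),(w,h),a=cv2.minAreaRect(b[:,:2].astype(np.float32)*1000);print("bar rect",cx,cy,w,h,a)
m,e=cv2.PCACompute(b[:,:2].astype(np.float32),None);ang=np.arctan2(e[0,1],e[0,0]);print("bar",len(b),m,np.degrees(ang),b[:,2].mean())
hull=cv2.convexHull(r[:,:2].astype(np.float32))[:,0];print("roof",len(r),circ(hull))
go([cx/1000,cy/1000,.2],ang+np.pi/2)
E
python3 cov.py
```

```text
time_s: 23.87
eef_pos: [0.5498, 0.2241, 0.2072]
eef_rot: [0.684, -0.674, -0.184, 0.208]
wrist_force: [-0.3, 0.5, 0.8]
opening: 0.993
time_s: 24.03
eef_pos: [0.5468, 0.2249, 0.2021]
eef_rot: [0.693, -0.684, -0.145, 0.174]
wrist_force: [0.9, 0.7, 0.2]
opening: 1.001
bar rect 560.9860229492188 290.981201171875 12.409696578979492 55.39675521850586 25.693605422973633
bar 1099 [[0.5603673  0.29149598]] 115.57272 0.11343262383483256
roof 6367 (array([0.56122968, 0.2905933 ]), np.float64(0.042855363216391086))
shift cm [4.24 0.12 5.29] turn [-0.022  0.013 -0.039] jaw now 26.4
```

```bash
python3 -m jog '[[[2.1,0,2.6],[-0.022,0.013,-0.039],8.5],[[2.1,0,2.6],[0,0,0],8.5],[[0.5,1,0.5],[0,0,0],8.5],[[0,1.5,0],[0,0,0],8.5],[[0,0,0],[0,0,0],8.5]]'
python3 -c "
from h import *
go([.561,.2908,.095],np.radians(25.7))"
```

```text
time_s: 24.5
eef_pos: [0.5628, 0.2964, 0.1695]
eef_rot: [-0.688, 0.689, 0.159, -0.163]
wrist_force: [-0.5, 0.8, -0.7]
opening: 0.995
shift cm [-0.36  7.45 -0.42] turn [ 0.001  0.011 -0.006] jaw now 26.3
```

```bash
python3 -m jog '[[[-0.33,1,-0.4],[0,0.011,-0.006],8.5],[[0,1.5,0],[0,0,0],8.5],[[0,1.5,0],[0,0,0],8.5],[[0,1,0],[0,0,0],8.5],[[0,0.6,0],[0,0,0],8.5],[[0,0,0],[0,0,0],8.5]]'
python3 -c "
from h import *
go([.561,.2908,.094],np.radians(25.7))"
```

```text
time_s: 25.0
eef_pos: [0.5599, 0.2871, 0.1082]
eef_rot: [-0.688, 0.689, 0.158, -0.163]
wrist_force: [-0.2, 0.3, -0.4]
opening: 1.001
shift cm [0.28 1.42 0.29] turn [ 0.     0.009 -0.007] jaw now 26.2
```

```bash
python3 -m jog '[[[0.28,0.3,0.28],[0,0.009,-0.007],8.5],[[0,0.6,0],[0,0,0],8.5],[[0,0.3,0],[0,0,0],8.5],[[0,0,0],[0,0,0],8.5]]'
python3 -c "
from h import *
go([.561,.2908,.094],np.radians(25.7))"
```

```text
time_s: 25.33
eef_pos: [0.5625, 0.2909, 0.0969]
eef_rot: [-0.689, 0.689, 0.158, -0.156]
wrist_force: [-0.5, -0.0, -0.8]
opening: 0.997
shift cm [-0.14  0.29  0.06] turn [ 0.001 -0.     0.003] jaw now 25.7
```

```bash
python3 -m jog '[[[-0.1,0.25,0.05],[0,0,0],8.5],[[-0.03,0.05,0],[0,0,0],8.5],[[0,0,0],[0,0,0],5],[[0,0,0],[0,0,0],3],[[0,0,0],[0,0,0],2],[[0,0,0],[0,0,0],1],[[0,0,0],[0,0,0],0.5],[[0,0,0],[0,0,0],0.5],[[0,0,0],[0,0,0],0.5],[[0,0,0],[0,0,0],0.5]]'
python3 -c "
from h import *
go([.561,.2908,.094],np.radians(25.7))"
```

```text
time_s: 26.17
eef_pos: [0.5617, 0.2913, 0.0953]
eef_rot: [-0.689, 0.689, 0.159, -0.156]
wrist_force: [-0.7, -0.5, 0.8]
opening: 0.122
shift cm [-0.09  0.13 -0.01] turn [0.001 0.001 0.005] jaw now 25.7
```

```bash
python3 -m jog '[[[0,-1,0],[0,0,0],0.5],[[0,-3,0],[0,0,0],0.5],[[0,-4,0],[0,0,0],0.5],[[0,-4,0],[0,0,0],0.5],[[0,-3,0],[0,0,0],0.5],[[0,0,0],[0,0,0],0.5]]'
python3 -c "
from h import *
go([.592,-.1428,.23],np.radians(85.3));print(ctrl.get_obs()['opening'])"
```

```text
time_s: 26.67
eef_pos: [0.5575, 0.29, 0.2488]
eef_rot: [-0.689, 0.69, 0.155, -0.16]
wrist_force: [0.9, 0.4, -0.8]
opening: 0.125
shift cm [-15.66   1.95 -40.49] turn [-0.004 -1.04  -0.006] jaw now 25.7
0.1250164997618058
```

```bash
python3 -m jog '[[[-1.4,0,-3.7],[0,0,0],0.5],[[-1.4,0,-3.7],[0,0,0],0.5],[[-1.4,0,-3.7],[0,0,0],0.5],[[-1.4,0,-3.7],[0,0,0],0.5],[[-1.4,0,-3.7],[0,0,0],0.5],[[-1.4,0,-3.7],[0,0,0],0.5],[[-1.4,0,-3.7],[0,0,0],0.5],[[-1.4,0,-3.7],[0,0,0],0.5],[[-1.4,0,-3.7],[0,0,0],0.5],[[-1.4,0,-3.7],[0,0,0],0.5],[[0,0,0],[0,0,0],0.5]]'
python3 -m jog '[[[0,-0.2,0],[0,-0.11,0],0.5],[[0,-0.2,0],[0,-0.11,0],0.5],[[0,-0.2,0],[0,-0.11,0],0.5],[[0,-0.2,0],[0,-0.11,0],0.5],[[0,-0.2,0],[0,-0.11,0],0.5],[[0,-0.2,0],[0,-0.11,0],0.5],[[0,-0.2,0],[0,-0.11,0],0.5],[[0,-0.2,0],[0,-0.11,0],0.5],[[0,0,0],[0,-0.11,0],0.5],[[0,0,0],[0,0,0],0.5]]'
python3 -c "
from h import *
go([.592,-.1428,.23],np.radians(85.3));print(ctrl.get_obs()['q'])"
```

```text
time_s: 27.58
eef_pos: [0.5927, -0.1167, 0.2526]
eef_rot: [0.689, -0.689, -0.161, 0.161]
wrist_force: [1.1, 0.8, -2.6]
opening: 0.122
time_s: 28.42
eef_pos: [0.5883, -0.1195, 0.2647]
eef_rot: [0.524, -0.517, -0.477, 0.48]
wrist_force: [-0.9, 0.3, -2.5]
opening: 0.123
shift cm [-2.3   3.46 -0.59] turn [-0.009 -0.001  0.004] jaw now 85.2
[-3.98175308e-01  2.17590792e-01  1.49569904e+00  5.27941028e-04
  1.43807224e+00 -1.88569776e+00]
```

```bash
python3 -m jog '[[[-1.2,1,-0.3],[-0.009,0,0.004],0.5],[[-1.1,1.2,-0.3],[0,0,0],0.5],[[0,1,0],[0,0,0],0.5],[[0,0.8,0],[0,0,0],0.5],[[0,0,0],[0,0,0],0.5]]'
python3 - <<'E'
from h import *
p,R=tcp();go([.592,-.1428,.2],np.radians(85.3))
c=imaging.camera("wrist");cv2.imwrite("pics/w9.png",c["frame"][...,::-1])
P=cloud(c).reshape(-1,3);r=P[(np.hypot(*(P[:,:2]-p[:2]).T)<.06)&(P[:,2]>p[2]-.012)&(P[:,2]<p[2]-.001)]
print(len(r),circ(cv2.convexHull(r[:,:2].astype(np.float32))[:,0]),r[:,2].mean()-p[2],p)
q=r-p;print(np.linalg.lstsq(np.c_[q[:,:2],np.ones(len(q))],q[:,2],rcond=None)[0])
E
```

```text
time_s: 28.83
eef_pos: [0.5917, -0.1426, 0.2212]
eef_rot: [0.524, -0.523, -0.475, 0.476]
wrist_force: [-0.6, -0.1, -3.0]
opening: 0.121
shift cm [-0.02  2.12 -0.04] turn [-0.002 -0.013  0.001] jaw now 84.6
9546 (array([ 0.59254645, -0.14216024]), np.float64(0.042654240713972315)) -0.005397634127208478 [ 0.59167125 -0.1425703   0.22119705]
[ 0.00426666 -0.0095252  -0.00532215]
```

View pics/w9.png

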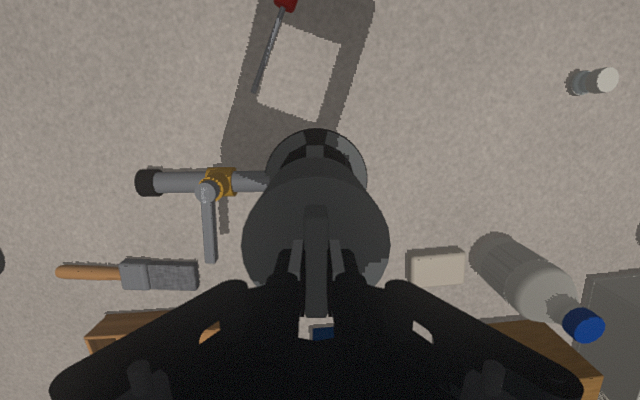

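The bar, the lug line and the slot at (315,140) line up, and the cover is level. Descending.

```bash
python3 -m jog '[[[0,1,0],[0,-0.013,0],0.5],[[0,1.2,0],[0,0,0],0.5],[[0,1,0],[0,0,0],0.5],[[0,0,0],[0,0,0],0.5],[[0,0,0],[0,0,0],0.5]]'
python3 -c "
from h import *
go([.592,-.1428,.14],np.radians(85.3))"
```

```text
time_s: 29.3
eef_pos: [0.592, -0.1413, 0.1867]
eef_rot: [0.52, -0.519, -0.479, 0.479]
wrist_force: [-0.4, 0.5, -1.1]
opening: 0.124
shift cm [-0.16  4.67 -0.02] turn [-0.001  0.001  0.001] jaw now 85.4
```

```bash
python3 -m jog '[[[-0.15,1,0],[0,0,0],0.5],[[0,1,0],[0,0,0],0.5],[[0,1,0],[0,0,0],0.5],[[0,0.7,0],[0,0,0],0.5],[[0,0,0],[0,0,0],0.5],[[0,0,0],[0,0,0],0.5]]'
python3 -c "
from h import *
go([.592,-.1428,.125],np.radians(85.3))"
```

```text
time_s: 29.8
eef_pos: [0.5918, -0.1427, 0.1456]
eef_rot: [0.52, -0.519, -0.479, 0.479]
wrist_force: [0.4, -0.1, -1.6]
opening: 0.122
shift cm [-0.01  2.06 -0.02] turn [-0.001  0.001  0.001] jaw now 85.4
```

```bash
python3 -m jog '[[[0,0.6,0],[0,0,0],0.5],[[0,0.6,0],[0,0,0],0.5],[[0,0,0],[0,0,0],0.5],[[0,0.5,0],[0,0,0],0.5],[[0,0.4,0],[0,0,0],0.5],[[0,0,0],[0,0,0],0.5]]'
python3 -c "
from h import *
go([.592,-.1428,.105],np.radians(85.3))"
```

```text
time_s: 30.3
eef_pos: [0.5925, -0.143, 0.1235]
eef_rot: [-0.52, 0.52, 0.48, -0.479]
wrist_force: [0.2, 0.2, -0.6]
opening: 0.122
shift cm [0.02 1.85 0.06] turn [0.001 0.001 0.001] jaw now 85.4
```

```bash
python3 -m jog '[[[0,0.5,0.05],[0,0,0],0.5],[[0,0.5,0],[0,0,0],0.5],[[0,0.4,0],[0,0,0],0.5],[[0,0,0],[0,0,0],0.5],[[0,0.4,0],[0,0,0],0.5],[[0,0.2,0],[0,0,0],0.5],[[0,0,0],[0,0,0],0.5]]'
python3 -c "
from h import *
go([.592,-.1428,.105],np.radians(85.3))"
```

```text
time_s: 30.88
eef_pos: [0.5926, -0.1436, 0.1056]
eef_rot: [-0.519, 0.52, 0.48, -0.479]
wrist_force: [-0.9, 1.6, -3.3]
opening: 0.12
shift cm [0.07 0.06 0.06] turn [ 0.001  0.002 -0.001] jaw now 85.4
```

The cover is fully down (rim about 10 mm). Now pressing lightly and twisting clockwise.

```bash
python3 -m jog '[[[0,0.15,0],[0,0,0],0.5],[[0.05,0.1,0.05],[0,0.06,0],0.5],[[0,0.08,0],[0,0.08,0],0.5],[[0,0.08,0],[0,0.08,0],0.5],[[0,0.08,0],[0,0.08,0],0.5],[[0,0.05,0],[0,0.08,0],0.5],[[0,0,0],[0,0,0],0.5]]'
python3 -c "
from h import *
go([.5922,-.143,.105],np.radians(10.3))"
```

```text
time_s: 31.47
eef_pos: [0.5934, -0.1426, 0.1054]
eef_rot: [-0.603, 0.605, 0.369, -0.367]
wrist_force: [-1.1, 1.4, -0.5]
opening: 0.12
shift cm [-0.09  0.04  0.08] turn [0.003 0.916 0.003] jaw now 62.8
```

Turned 22°, freely. Continuing.

```bash
python3 -m jog '[[[-0.09,0.03,0.07],[0.003,0.1,0.003],0.5],[[0,0.03,0],[0,0.1,0],0.5],[[0,0.03,0],[0,0.1,0],0.5],[[0,0.03,0],[0,0.1,0],0.5],[[0,0,0],[0,0,0],0.5]]'
python3 -c "
from h import *
go([.5922,-.143,.105],np.radians(10.3))"
```

```text
time_s: 31.88
eef_pos: [0.5939, -0.1421, 0.1054]
eef_rot: [-0.665, 0.666, 0.24, -0.239]
wrist_force: [-2.4, 1.0, 1.7]
opening: 0.122
shift cm [-0.19  0.04  0.03] turn [0.002 0.511 0.002] jaw now 39.6
```

```bash
python3 -m jog '[[[-0.15,0.03,0.03],[0.002,0.1,0.002],0.5],[[0,0.03,0],[0,0.1,0],0.5],[[0,0.03,0],[0,0.1,0],0.5],[[0,0.03,0],[0,0.1,0],0.5],[[0,0,0],[0,0.06,0],0.5],[[0,0,0],[0,0,0],0.5]]'
python3 -c "
from h import *
go([.5922,-.143,.105],np.radians(10.3));print(ctrl.get_obs()['torque'])"
```

```text
time_s: 32.38
eef_pos: [0.5941, -0.1428, 0.1054]
eef_rot: [-0.701, 0.703, 0.087, -0.084]
wrist_force: [-2.5, 1.4, 1.2]
opening: 0.119
shift cm [-0.19  0.04  0.03] turn [0.003 0.062 0.003] jaw now 13.9
[ 0.27034985  0.33057037 -0.1474495 ]
```

```bash
python3 -m jog '[[[-0.1,0.02,0],[0.002,0.06,0.002],0.5],[[0,0,0],[0,0.05,0],0.5],[[0,0,0],[0,0.04,0],0.5],[[0,0,0],[0,0,0],0.5]]'
python3 -c "
from h import *
go([.5922,-.143,.105],np.radians(10.3));print(ctrl.get_obs()['torque'])"
```

```text
time_s: 32.72
eef_pos: [0.5924, -0.1428, 0.1055]
eef_rot: [-0.705, 0.707, 0.041, -0.041]
wrist_force: [-2.6, 1.3, 0.9]
opening: 0.124
shift cm [-0.02  0.05 -0.01] turn [ 0.002 -0.064 -0.001] jaw now 6.6
[0.12796716 0.18787556 1.20842164]
```

The stop is reached (torque 1.2 N m, about 78° turned). Releasing and checking.

```bash
python3 -m jog '[[[0,0,0],[0,-0.03,0],0.5],[[0,0,0],[0,0,0],2],[[0,0,0],[0,0,0],4],[[0,0,0],[0,0,0],4],[[0,0,0],[0,0,0],4],[[0,-2,0],[0,0,0],4],[[0,-3.5,0],[0,0,0],4],[[0,-4,0],[0,0,0],3],[[0,-2,0],[0,0,0],0],[[0,0,0],[0,0,0],0]]'
python3 - <<'E'
from h import *
c=imaging.camera("wrist");cv2.imwrite("pics/w10.png",c["frame"][...,::-1])
P=cloud(c).reshape(-1,3);n=np.hypot(P[:,0]-.592,P[:,1]+.143)<.06
b=P[n&(P[:,2]>.117)&(P[:,2]<.13)];r=P[n&(P[:,2]>.093)&(P[:,2]<.105)]
m,e=cv2.PCACompute(b[:,:2].astype(np.float32),None);a=np.degrees(np.arctan2(e[0,1],e[0,0]));print("bar",len(b),m,a,"turned",(-4.7-a)%180,b[:,2].mean())
print("roof",circ(cv2.convexHull(r[:,:2].astype(np.float32))[:,0]),r[:,2].mean())
print(np.linalg.lstsq(np.c_[r[:,:2]-[.592,-.143],np.ones(len(r))],r[:,2],rcond=None)[0])
go([.645,-.225,.2],0)
E
```

```text
time_s: 33.55
eef_pos: [0.5922, -0.1434, 0.2215]
eef_rot: [-0.705, 0.705, 0.057, -0.058]
wrist_force: [1.1, -0.3, 0.2]
opening: 0.082
bar 814 [[ 0.5915799  -0.14092426]] 99.964905 turned 75.3351 0.12355942655951498
roof (array([ 0.59199518, -0.14264476]), np.float64(0.04263080031211856)) 0.09975470718115359
[ 0.00014648 -0.00305317  0.09976336]
shift cm [ 3.93  1.99 -8.92] turn [ 0.     0.163 -0.003] jaw now 9.3
```

View pics/w10.png

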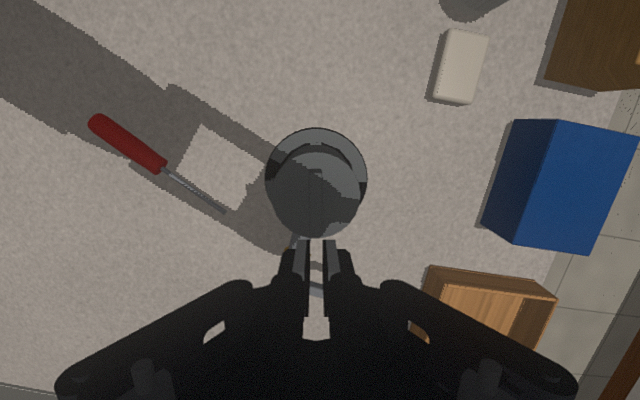

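The cover is locked: 75.3° turned, level, centred, roof at the right height. Now opening the valve.

```bash
python3 -m jog '[[[1.3,0,-3],[0,0,0],0],[[1.3,0,-3],[0,0,0],0],[[1.3,0,-2.5],[0,0,0],0],[[0,0,0],[0,0.08,0],0],[[0,0,0],[0,0.08,0],0],[[0,0,0],[0,0,0],0]]'
python3 -c "
from h import *
go([.6466,-.2255,.1],0)"
```

```text
time_s: 34.1
eef_pos: [0.6427, -0.2225, 0.2086]
eef_rot: [0.709, -0.705, 0.005, 0.004]
wrist_force: [0.3, -0.4, -0.5]
opening: -0.003
shift cm [ 0.53 10.85 -0.36] turn [-0.005 -0.002 -0.013] jaw now -0.1
```

```bash
python3 -m jog '[[[0.4,2,-0.3],[-0.005,0,-0.013],0],[[0,3,0],[0,0,0],0],[[0,3,0],[0,0,0],0],[[0,2,0],[0,0,0],0],[[0,0,0],[0,0,0],0]]'
python3 -c "
from h import *
go([.6466,-.2255,.058],0)"
```

```text
time_s: 34.52
eef_pos: [0.6443, -0.2242, 0.0993]
eef_rot: [0.708, -0.706, -0.003, 0.005]
wrist_force: [-1.0, 0.4, -0.2]
opening: 0.006
shift cm [ 0.24  4.13 -0.14] turn [-0.003  0.01  -0.003] jaw now 0.6
```

```bash
python3 -m jog '[[[0.2,1.5,-0.1],[0,0,0],0],[[0,1.5,0],[0,0,0],0],[[0,1,0],[0,0,0],0],[[0,0,0],[0,0,0],0]]'
python3 -c "
from h import *
go([.6445,-.2479,.056],0)"
```

```text
time_s: 34.85
eef_pos: [0.6445, -0.2234, 0.0554]
eef_rot: [0.709, -0.705, -0.004, 0.008]
wrist_force: [-0.7, 0.6, -0.7]
opening: -0.002
shift cm [-0.04 -0.08 -2.45] turn [-0.005  0.017 -0.007] jaw now 1.0
```

```bash
python3 -m jog '[[[0,0,-1.3],[0,0,0],0],[[0,0.05,-1.2],[0,0,0],0],[[0,0.05,-1.2],[0,0,0],0],[[-0.1,0.05,-1.2],[0,0,0],0],[[-0.6,0.05,-1.2],[0,0,0],0],[[-0.6,0.05,-1.2],[0,0,0],0],[[-0.8,0.05,-0.8],[0,0,0],0],[[-0.8,0.05,-0.7],[0,0,0],0],[[0,0,0],[0,0,0],0]]'
python3 -c "
from h import *
go([.6006,-.3174,.056],0)"; python3 valve.py
```

```text
time_s: 35.6
eef_pos: [0.6166, -0.3224, 0.0559]
eef_rot: [0.708, -0.706, -0.006, 0.006]
wrist_force: [-0.7, 0.1, 0.6]
opening: -0.002
shift cm [-1.59 -0.    0.52] turn [-0.004  0.018 -0.001] jaw now 1.0
85 valve 1.2925757635705082 0.04689920147142118
```

```bash
python3 -m jog '[[[-0.7,0,0.2],[0,0,0],0],[[-0.6,0,0],[0,0,0],0],[[-0.4,0,0],[0,0,0],0],[[0,0,0],[0,0,0],0]]'
python3 valve.py
```

```text
time_s: 35.98
eef_pos: [0.5993, -0.3218, 0.0572]
eef_rot: [-0.707, 0.707, 0.007, -0.005]
wrist_force: [0.3, -0.4, -1.0]
opening: -0.001
78 valve 1.5369090721430885 0.04334330945664375
```

```bash
python3 -m jog '[[[1.2,0,0],[0,0,0],0],[[1.2,-1,0],[0,0,0],0],[[0.5,-3,0],[0,0,0],0],[[0,-4,0],[0,0,0],0],[[0,-4,0],[0,0,0],0],[[0,-3,0],[0,0,0],0],[[0,-1,-3],[0,0,0],0],[[0,0,-3],[0,0,0],0],[[0,0,0],[0,0,0],0]]'
python3 valve.py
python3 - <<'E'
from h import *
c=imaging.camera("wrist");P=cloud(c).reshape(-1,3)
piv=np.array([.5826,-.2574]);r=np.hypot(*(P[:,:2]-piv).T);q=P[(P[:,2]>.07)&(P[:,2]<.082)&(r>.02)&(r<.09)]
d=q.mean(0)[:2]-piv;print("wrist valve",len(q),np.radians(-4.7)-np.arctan2(d[1],d[0]))
s=imaging.camera("scene");cv2.imwrite("pics/fin.png",s["frame"][...,::-1])
P=cloud(c).reshape(-1,3);k=P[(np.hypot(P[:,0]-.592,P[:,1]+.143)<.04)&(P[:,2]>.085)];print(len(k),k[:,2].max() if len(k) else 0)
E
```

```text
time_s: 36.78
eef_pos: [0.6289, -0.3746, 0.2213]
eef_rot: [0.71, -0.705, -0.006, 0.013]
wrist_force: [-0.3, -1.2, 0.2]
opening: 0.001
102 valve 1.5329099407798144 0.050221969705270174
wrist valve 816 1.5158516283016366
0 0
```

View pics/fin.png

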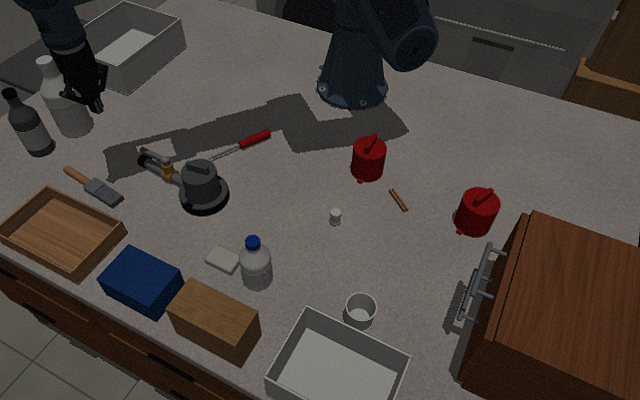

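The cover is seated at (200,185), the handle points along the pipe at (155,160), the jar, bottle and cup are standing, and no discs are left on the counter. Handing in.

```bash
python3 -c "
from bench import ctrl;print(ctrl.hand_in())"
```

```text
the job is handed in; nothing more can be done
None
```

The filter is back together and the job is handed in after about 37 s of robot time; the hand-in reported no verdict. I shut the valve, put both discs on the studs, set, pressed and twisted the cover to its stop, and opened the valve again.

- **Valve:** it measured about 0.05 rad after shutting. At the end it read 1.53 rad in the top camera and 1.52 rad in the wrist camera, both past the 1.35 limit.
- **Discs:** the scene held two. Stacked, their tops measured about 45 mm and 58 mm, and their centres were within about 1 mm of the filter axis. I could not see them again once the cover was on.
- **Cover:** it turned 75.3°, within 1 mm of the axis and level. The roof read 99.8 mm where 98 is expected, which matches the roughly 1.7 mm the depth reading ran high on the collar. The wrist measured 1.2 N m at the stop.
- **End state:** the last picture shows the jar, softener bottle and cup standing, no disc left on the counter, and the gripper clear.
- **Failed check:** in the last script, a wrist-camera height check on the cover returned no points, because the cover was out of view. For the cover after release I rely on the earlier measurement and the final scene picture.

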